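Hook the capacitor tote out of the deep shelf

ROBOT

A 7-joint arm with a two-finger parallel gripper is mounted at the origin on the work surface. World frame = base frame: x ahead of the robot, y to its left, z up, the work surface at z = 0. Lengths are in mm, angles in rad, forces in N, time in s.
With the tool pointing down it reaches from about 425 to 875 mm from the base axis. Payload 8.4 kg.
Tool frame: the origin (TCP) lies between the finger pads; the fingertips stand 11 mm ahead of it and the grasp point (between the pads) lies 8 mm behind it; x points along the fingers, z is the direction in which the jaws open and shut, and the axes are right-handed (so a half turn about x gives the same grasp; the last joint's range is limited). The gripper opens to 87 mm and grips with 3 to 60 N. Pads are 19 mm wide; open, the fingers measure 117 mm over their backs; the gripper's body (75 mm by 190 mm) begins 51 mm behind the grasp point.
Start: joints at [1.245, 0.333, 0.04, 1.465, -0.013, 1.343, -0.059], TCP at [146.139, -633.331, 233.546] pointing down, gripper open.
Joint ranges: [-2.58, 2.58], [-0.38, 2.09], [-1.3, 1.39], [0.25, 2.4], [-1.5, 4.64], [0.08, 2.09], [-2.65, 2.65]. Speed limits (rad/s): [2.22, 2.22, 2.79, 2.79, 3.14, 3.14, 3.14].

INTERFACE

Orientations are given as a 3x3 rotation matrix whose columns are the frame's x, y, z axes.
In Python, from workcell import robot gives the robot as it stands.
- The arm moves only by the tool send_rows, never from a script. Its argument "increments" is text: rows parted by semicolons, each of 7 numbers parted by spaces: the shift along the world's x, y, z in mm, then the turn, a rotation vector about the world's x, y, z in degrees, then the finger opening in mm, from 0 to 87. A call has 1 to 20 rows; each row shifts and turns the pose as measured when the row begins; what a row does not reach is not made up. A row lasts 1/10 s, in which the tool goes at most 50 mm and 8.59 degrees, less where a joint would pass 70% of its speed; a pose out of reach is approached as far as the arm can. A call with a gripper value outside its range is refused whole. The fingers move at their own pace and stop on an object; the grip force is fixed at half the most. Time passes only in rows, so rows that do not move let the fingers close. It gives the time, the measured TCP pose, the force and the opening at its end, in the units of the state.
- robot.state(): the state, without advancing time (a new reading comes with each control period).
- robot.get_image(name): name is "scene" or "side" or "wrist"; returns the picture (384x512x3 uint8, red, green, blue); there is no depth.
- robot.get_calibration(name): a dict with "camera_matrix" (3x3 intrinsics, pixels), "world_to_cam" (4x4, takes a point from world to camera coordinates). Camera axes: x right, y up, looking along -z (the intrinsics and any distortion apply to the point x, -y, -z); pixel columns grow to the right and rows downward; lengths in mm; the calibration is good to about 2 mm. A picture is of the moment at which its call begins: read the wrist's pose just before it. get_calibration takes no time and is no camera call; for the wrist camera it gives the pose at the moment of the call.
- robot.sign_off(): hands the job in, once; it reports no verdict.
Trained networks look in the newest picture that a camera, given by its name, has taken for a name from the list of things; names that differ only in an ending like _2 or _b are one class to them, and where a whole thing is asked for, a point or a joint stands for the part that bears it (a point fixed in the world has none). Each returns a list of dicts, best first, with "p" (0 to 1); they miss things now and then, are a little off and sometimes report something else, mostly with a low value. They report only what shows in the picture. A call takes as long as a camera call. They do not tell look-alikes from the thing itself.
- robot.spot_in(camera, target): "xyz" ([x, y, z] in mm, in world coordinates, good to about 4 mm: the middle of the surface that is visible of it).
The state is a dict: "time_s": time; "joint_positions": joint angles; "joint_velocities": joint speeds; "joint_efforts": joint torques, N m; "eef_pos": TCP position; "tcp_rot": TCP orientation; "force": force on the tool from outside, world axes, zero at the start; "wrist_torque": the same for the moment, N m; "width": finger opening in mm.
Only numpy, scipy, OpenCV 4.12 (cv2) and the standard library are available. Lean on these libraries where they do the work, as an engineer would, in place of code of your own. Each camera call takes 0.05 s, during which the arm holds its last target.

TASK

Take the pull hook from its rest, hook its tip over the front lip of the tote that holds the capacitor and drag that tote straight out until all of it stands clear of the wire roof, level on the shelf's front ledge; keep the gripper itself off the tote and capacitor until it is out. Lay the hook back in its rest, with the shaft in both notches, and stand the capacitor upright on the floor of the open controller housing, inside its ring. Do not tip the capacitor over on the way, and leave the other two totes, the screwdriver and the jar where they are.

Things in the scene. Friction and masses are not known exactly. Their poses are not given: they have to be found in the camera images.
- rack: Fixed shelf, opening to its +y. Deck 330 (x) x 430 (y) mm, top at z = 8 mm. Wire roof (z = 148 to 156 mm) from y = 0 back to y = -250 mm; open ledge from y = 0 to +180 mm. Uprights 10 mm thick at x = +-165, y = 0 and -244 mm. Origin: bench level, below the middle of the roof's front edge. Three totes stand side by side, 100 mm apart in x, in any order.
- tote: The tote to fetch: open grey box 90 (x) x 130 (y) x 60 mm, walls and floor 4 mm, 0.25 to 0.5 kg, front to its +y. Front wall's inner face at y = +61 mm; a lip, its top 12 mm, reaches out to y = +71 mm. A collar (bore 42, outer 50, top 34 mm above the underside) at (0, -25) mm holds the capacitor; the floor ahead of it is empty. Origin: centre of the underside.
- tote_lip (a point): Middle of the top inner edge of the tote's front wall (tote frame 0, +61, +60 mm).
- tote_rear (a point): Middle of the bottom edge of the tote's rear face (tote frame 0, -65, 0 mm).
- tote_b: Bystander: tote of the same shape without collar, holding white terminal strips. Origin: centre of the underside.
- tote_c: Bystander: tote of the same shape without collar, holding black cable glands. Origin: centre of the underside.
- capacitor: White upright cylinder, diameter 36, height 100 mm, about 0.11 kg, with two small terminals on top (8 mm, look only), standing in the tote's collar. Origin: centre of the underside; z is its axis.
- hook: Pull hook, 0.16 kg. Black handle 100 (x) x 16 (y) x 22 (z) mm, centred on the origin; an 8 x 8 mm steel shaft runs through it along x from -90 to +179 mm at z = 0; at its end a flat tip, 8 (x) x 22 (y) mm, points down to z = -34 mm. Balances about 35 mm ahead of the origin. Lies in the rest with z up.
- hook_tip (a point): Centre of the lower end of the hook's tip (hook frame 175, 0, -34 mm).
- rest: Fixed rest: base 170 x 60 x 10 mm with two posts, 10 mm thick in x, at x = +-70 mm; each has a V notch, its bottom 71 mm above the bench and about 13 mm wide, 38 mm wide at its top, 97 mm above the bench. x is the direction of the shaft (handle to tip) of the hook lying in it. Origin: centre of the underside.
- rest_seat (a point): Where the hook's origin is when it lies in the middle of the rest (rest frame 0, 0, 75 mm). The handle fits between the posts with about 15 mm to spare at each end.
- housing: Open off-white controller housing, fixed, 130 (x) x 100 (y) x 40 (z) mm, walls and floor 4 mm, with a ring and a terminal block (25 mm high) inside. Origin: centre of the underside.
- ring (a point): Centre of the housing's ring on the inner floor (housing frame 28, 0, 4 mm). Ring inner diameter 43, outer 51 mm, its top 26 mm above this point.
- screwdriver: Bystander: screwdriver with orange handle, lying on the bench.
- jar: Bystander: jar, diameter 56, height 45 mm, standing on the bench. Origin: centre of the underside.
There are look-alikes about, which are no part of the job. There is more than one size of the housing; the job needs the middle-sized.

How it is judged (in metres and radians):
On the way, in this order (a step that is already met when the one before it is completed fails the run):
1. the hook's tip is down behind the tote's front lip and pulls on it (y of hook_tip in the frame of tote between 0.02 and 0.064 m and x of hook_tip in the frame of tote between -0.041 and 0.041 m and z of hook_tip in the frame of tote below 0.056 m and contact force between hook and tote above 0.3 N), for 0.1 s.
2. the whole tote is clear of the wire roof (y of tote_rear in the frame of rack above 0 m), for 0.2 s.
At the end, for the whole second after the job is handed in: Tote level on the deck, tote_rear in front of the roof edge (y > 0 in the rack frame); hook at rest in its rest (within 25 mm of rest_seat, 8 mm in height, 0.12 rad in direction); capacitor at rest in the ring (7 mm of centre, at most 6 mm above the floor, tilt under 0.12 rad) (y of tote_rear in the frame of rack above 0 m and height (world z) of tote between 0.005 and 0.012 m and angle between tote's own z axis and vertical below 0.06 rad and linear speed of each of tote, hook, capacitor below 0.01 m/s and distance between hook and rest_seat below 0.025 m and z of hook in the frame of rest_seat between -0.008 and 0.008 m and angle between the x axis of hook and the x axis of rest, either way round below 0.12 rad and horizontal distance between capacitor and ring below 0.007 m and z of capacitor in the frame of ring below 0.006 m and angle between capacitor's own z axis and vertical below 0.12 rad); the robot touches nothing.
It fails at once if the gripper or arm touches the tote or the capacitor while the tote is still under the roof (not (y of tote_rear in the frame of rack above 0 m) and (contact force between any of the fingers, the arm and tote above 0.5 N or contact force between any of the fingers, the arm and capacitor above 0.5 N)).
It fails at once if a neighbouring tote is moved more than 20 mm (distance of any of tote_b, tote_c from where it was at the start of the episode above 0.02 m).
It fails at once if the screwdriver or the jar is moved more than 20 mm (distance of any of screwdriver, jar from where it was at the start of the episode above 0.02 m).
It fails at once if the capacitor is tipped by more than 0.6 rad (angle between capacitor's own z axis and vertical above 0.6 rad).
It also fails if it takes over 67 s, if anything falls off the work surface, if the arm or the gripper's body presses on something with over 40 N, if the wrist force passes 120 N, or if a joint passes its speed limit or range.

## Working session

There is one attempt and no reset: what is moved stays moved. The work goes in short steps, Python scripts to look and compute and a tool call to move; the robot and the scene stay as the last step left them, time stands still between calls to the robot, and variables do not carry over. Pictures are saved under pics/ and viewed, and the job is handed in when it is done.

Besides the shell and the picture viewer there is one more tool, called after "Call:" by a JSON object that holds its "op" and its "data". send_rows: Moves the arm, as the interface text tells. Its arguments: {"type":"object","properties":{"increments":{"type":"string"}},"required":["increments"]}

```bash
ls; mkdir -p pics
python3 - <<'E'
from workcell import robot
import cv2
print(robot.state())
for n in ["scene","side","wrist"]:
    im=robot.get_image(n); cv2.imwrite(f"pics/{n}0.png",im[:,:,::-1])
    c=robot.get_calibration(n); print(n,c)
E
```

```text
pics
{'time_s': 0.0, 'joint_positions': array([ 1.24477965,  0.33389614,  0.03987476,  1.46628518, -0.01340823,
        1.34328637, -0.05851554]), 'joint_velocities': array([-1.47119438e-03, -2.27151544e-03,  2.22081362e-04, -1.32619690e-03,
       -7.70719580e-05, -1.34080918e-03,  1.30893752e-03]), 'joint_efforts': array([ 7.43156234e-04, -6.56368375e+01,  1.33557435e+00, -4.03818834e+01,
       -5.97979082e-02,  4.47259122e-02,  1.17095324e-04]), 'eef_pos': array([ 146.04206442, -632.91484746,  232.66200206]), 'tcp_rot': array([[-4.59663745e-04,  9.74395195e-01,  2.24841707e-01],
       [ 1.54195079e-03,  2.24842154e-01, -9.74393980e-01],
       [-9.99998706e-01, -1.01198739e-04, -1.60582122e-03]]), 'force': array([-0.5132904 , -0.37848424, -0.44902264]), 'wrist_torque': array([-0.0290715 ,  0.00431537, -0.00830148]), 'width': 87.24754767853206}
scene {'camera_matrix': array([[492.44465703,   0.        , 255.71331519],
       [  0.        , 492.44465703, 192.35721413],
       [  0.        ,   0.        ,   1.        ]]), 'world_to_cam': array([[ 6.48624186e-01,  7.61016420e-01, -1
[... 670 characters left out ...]
-2.94967395e-01,  5.65177776e-01,  7.70433850e-01,
        -1.61524507e+03],
       [ 0.00000000e+00,  0.00000000e+00,  0.00000000e+00,
         1.00000000e+00]])}
wrist {'camera_matrix': array([[315.52783377,   0.        , 255.74508995],
       [  0.        , 315.52783377, 188.0796628 ],
       [  0.        ,   0.        ,   1.        ]]), 'world_to_cam': array([[ 2.23939634e-01, -9.74602173e-01, -1.28212701e-03,
        -6.48796273e+02],
       [ 9.38845648e-01,  2.16076365e-01, -2.68104185e-01,
         3.18312727e+01],
       [ 2.61571958e-01,  5.88354336e-02,  9.63389071e-01,
        -3.90775560e+02],
       [ 0.00000000e+00,  0.00000000e+00,  0.00000000e+00,
         1.00000000e+00]])}
```

View pics/scene0.png

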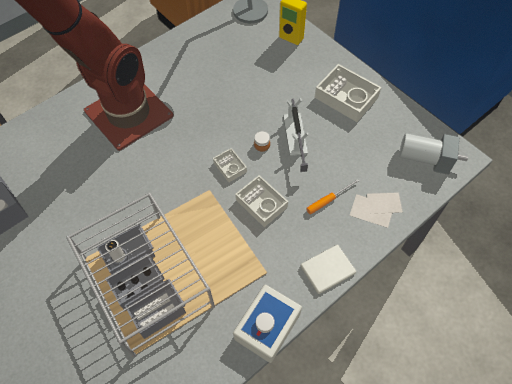

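View pics/side0.png

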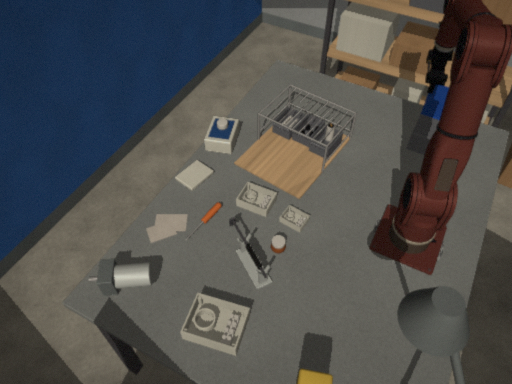

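View pics/wrist0.png

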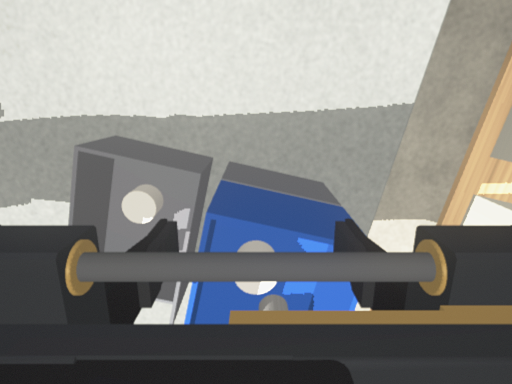

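```bash
cat > h.py <<'E'
import numpy as np, cv2
from workcell import robot
def ray(cam,uv,cal=None):
    c=cal or robot.get_calibration(cam);K=c["camera_matrix"];T=c["world_to_cam"]
    d=np.linalg.inv(K)@np.array([uv[0],uv[1],1.]);d=np.array([d[0],-d[1],-d[2]])
    R=T[:3,:3];return -R.T@T[:3,3],R.T@d
def onz(cam,uv,z,cal=None):
    o,d=ray(cam,uv,cal);return o+d*(z-o[2])/d[2]
def proj(cam,p,cal=None):
    c=cal or robot.get_calibration(cam);T=c["world_to_cam"]
    q=T[:3,:3]@np.asarray(p,float)+T[:3,3];q=c["camera_matrix"]@np.array([q[0],-q[1],-q[2]]);return q[:2]/q[2]
def tri(a,b):
    """a,b=(cam,uv)"""
    o1,d1=ray(*a);o2,d2=ray(*b)
    A=np.c_[d1,-d2];s=np.linalg.lstsq(A,o2-o1,rcond=None)[0]
    p,q=o1+d1*s[0],o2+d2*s[1];return (p+q)/2,np.linalg.norm(p-q)
def crop(src,dst,x0,y0,x1,y1,f):
    im=cv2.imread(src)[y0:y1,x0:x1];cv2.imwrite(dst,cv2.resize(im,None,fx=f,fy=f,interpolation=cv2.INTER_CUBIC))
E
python3 - <<'E'
from h import *
crop("pics/scene0.png","pics/s_rack.png",60,180,280,350,3.5)
crop("pics/scene0.png","pics/s_hook.png",200,60,390,230,4)
crop("pics/side0.png","pics/d_rack.png",230,80,370,200,5)
crop("pics/side0.png","pics/d_hook.png",170,170,320,360,3)
print(robot.state()["time_s"])
for t in ["rack","tote","tote_lip","capacitor","hook","hook_tip","rest","housing","ring","screwdriver","jar"]:
    for c in ["scene","side"]:
        for r in robot.spot_in(c,t)[:5]: print(t,c,np.round(r["xyz"]),round(r["p"],2),np.round(proj(c,r["xyz"])))
print(robot.state()["time_s"])
E
```

```text
0.15
rack scene [ 591. -187.   12.] 0.58 [184. 264.]
rack side [ 566. -157.    8.] 0.78 [289. 158.]
tote scene [ 452. -280.   40.] 0.86 [128. 246.]
tote scene [ 647. -325.   28.] 0.8 [155. 307.]
tote scene [ 544. -322.   31.] 0.64 [135. 279.]
tote side [ 567. -335.   37.] 0.83 [306. 128.]
tote side [ 458. -282.   42.] 0.59 [324. 143.]
tote side [ 661. -328.   43.] 0.58 [287. 121.]
tote_lip scene [ 448. -281.   42.] 0.82 [127. 245.]
tote_lip scene [453. 371.   9.] 0.73 [293. 134.]
tote_lip scene [575. 118.  16.] 0.48 [260. 200.]
tote_lip side [ 457. -284.   41.] 0.68 [325. 143.]
capacitor scene [ 464. -322.   97.] 0.65 [113. 250.]
hook scene [486. 348.  81.] 0.74 [296. 131.]
hook scene [574. 119.  15.] 0.29 [260. 200.]
hook side [466. 371.  77.] 0.86 [250. 252.]
hook_tip scene [488. 351.  82.] 0.88 [297. 130.]
hook_tip side [ 456. -302.   88.] 0.72 [328. 132.]
hook_tip side [469. 370.  83.] 0.54 [249. 250.]
rest scene [446. 368.  11.] 0.9 [291. 133.]
rest scene [ 466. -322.   98.] 0.51 [114. 250.]
rest side [452. 390.  13.] 0.81 [251. 267.]
housing scene [576. 119.  19.] 0.8 [260. 199
[... 234 characters left out ...]
23.]
ring scene [576. 117.  18.] 0.95 [260. 200.]
ring scene [452. 626.  29.] 0.78 [347.  92.]
ring scene [402. 130.  12.] 0.73 [228. 163.]
ring scene [ 593. -186.   12.] 0.5 [185. 264.]
ring side [582. 112.  17.] 0.94 [256. 198.]
ring side [408. 123.  14.] 0.76 [295. 218.]
ring side [448. 629.  21.] 0.57 [216. 325.]
ring side [468. 371.  80.] 0.52 [249. 251.]
ring side [ 566. -335.   42.] 0.19 [306. 127.]
screwdriver scene [711. 264.  18.] 0.65 [324. 202.]
screwdriver side [701. 270.  22.] 0.52 [209. 214.]
screwdriver side [467. 369.  83.] 0.17 [250. 250.]
jar scene [419. 254.  44.] 0.53 [260. 140.]
jar side [404. 272.  45.] 0.71 [278. 243.]
jar side [ 460. -283.   40.] 0.4 [324. 143.]
1.25
```

View pics/s_rack.png

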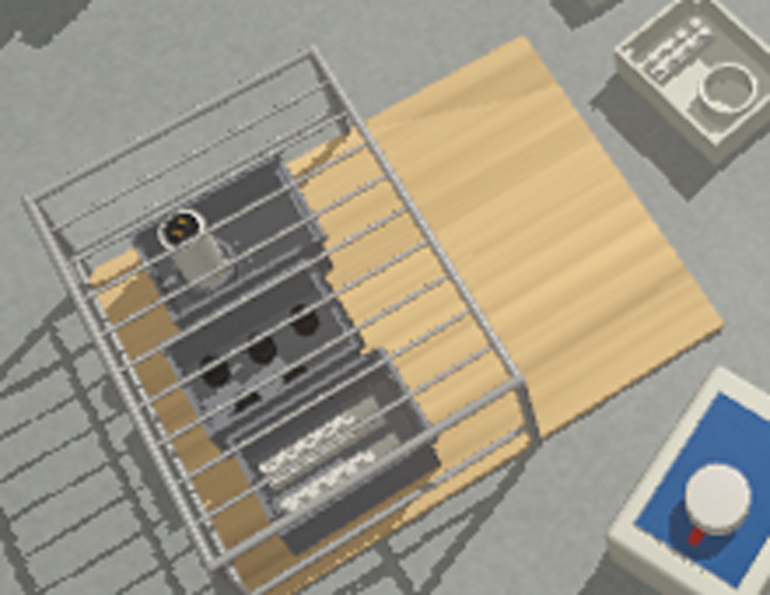

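View pics/s_hook.png

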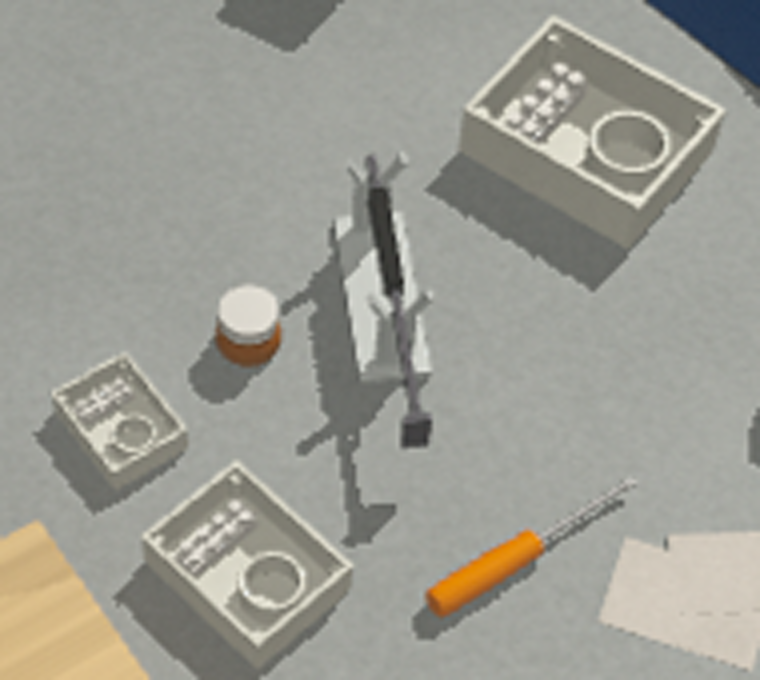

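View pics/d_rack.png

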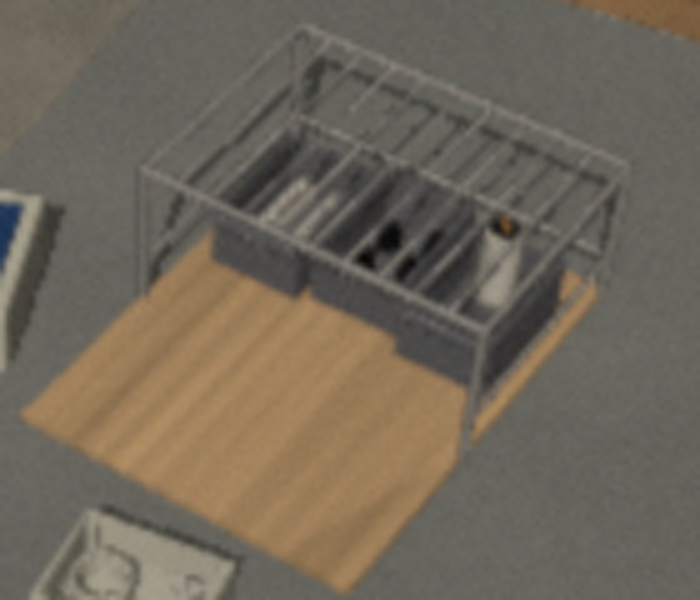

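View pics/d_hook.png

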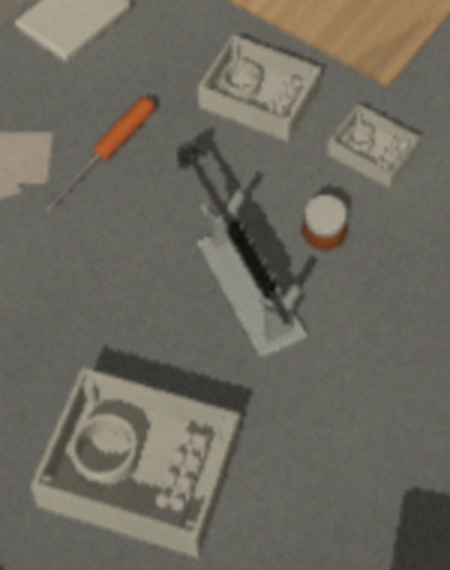

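```bash
cat > fit.py <<'E'
from h import *
from scipy.optimize import least_squares
def fit(corr,x0,fixz=True):
    """corr: list (cam,uv,local pt); pose x,y,yaw"""
    cal={c:robot.get_calibration(c) for c in ("scene","side")}
    def f(p):
        c,s=np.cos(p[2]),np.sin(p[2]);o=[]
        for cam,uv,l in corr:
            w=[p[0]+c*l[0]-s*l[1],p[1]+s*l[0]+c*l[1],l[2]]
            o+=list(proj(cam,w,cal[cam])-uv)
        return np.array(o)
    r=least_squares(f,x0,loss="soft_l1");return r.x,f(r.x).reshape(-1,2)
E
python3 - <<'E'
from fit import *
S=lambda a,b:(a/3.5+60,b/3.5+180)
D=lambda a,b:(a/5+230,b/5+80)
c=[("scene",S(525,37),(-165,180,8)),("scene",S(722,324),(165,180,8)),("scene",S(312,48),(-165,0,154)),("scene",S(522,380),(165,0,154)),("scene",S(30,200),(-165,-247,154)),("scene",S(213,567),(165,-247,154)),
("side",D(22,412),(165,180,8)),("side",D(347,592),(-165,180,8)),("side",D(145,168),(165,0,154)),("side",D(487,328),(-165,0,154)),("side",D(305,28),(165,-247,154)),("side",D(625,165),(-165,-247,154))]
p,r=fit(c,[560,-180,0]);print("rack",p,np.round(r,1).tolist())
H=lambda a,b:(a/4+200,b/4+60)
G=lambda a,b:(a/3+170,b/3+170)
for yaw in (0,np.pi/2,np.pi,-np.pi/2):
  c=[("scene",H(*q),l) for q,l in zip([(238,463),(352,568),(262,642),(143,540)],[(-65,50,40),(65,50,40),(65,-50,40),(-65,-50,40)])]
  c+=[("scene",H(271,581),(28,0,30)),("side",G(243,73),(28,0,30))]
  p,r=fit(c,[577,117,yaw]);print("housing",p,np.abs(r).max(),np.round(r,1).tolist())
print("ring tri",tri(("scene",H(271,581)),("side",G(243,73))), onz("scene",H(271,581),30),onz("side",G(243,73),30))
print("handle",onz("scene",H(379,187),86),onz("scene",H(393,292),86),onz("side",G(234,228),86),onz("side",G(270,292),86))
print("tip",tri(("scene",H(415,430)),("side",G(188,153))))
print("cap",onz("scene",S(181,230),112),onz("side",D(503,225),112))
E
```

```text
rack [ 5.77957990e+02 -1.75772688e+02 -1.32717481e-01] [[-0.6, -1.3], [0.6, -0.7], [0.2, -0.3], [-1.1, -0.6], [-1.7, -0.1], [-1.9, 0.0], [-1.7, 0.1], [-1.3, -0.4], [-1.5, -0.1], [-2.0, 0.3], [-1.5, -1.1], [-0.2, -0.4]]
housing [5.84352083e+02 1.17615931e+02 5.10580821e-02] 2.7423315269435307 [[-0.5, -0.4], [0.4, -0.4], [-0.8, 1.4], [-0.4, -0.5], [0.3, 0.2], [-2.7, 0.3]]
housing [584.35208243 117.61593229  -6.23212741] 2.7423308635637227 [[-0.5, -0.4], [0.4, -0.4], [-0.8, 1.4], [-0.4, -0.5], [0.3, 0.2], [-2.7, 0.3]]
housing [5.84352084e+02 1.17615931e+02 5.10581082e-02] 2.7423316200531644 [[-0.5, -0.4], [0.4, -0.4], [-0.8, 1.4], [-0.4, -0.5], [0.3, 0.2], [-2.7, 0.3]]
housing [584.35208352 117.61593118   6.33424342] 2.74233162842728 [[-0.5, -0.4], [0.4, -0.4], [-0.8, 1.4], [-0.4, -0.5], [0.3, 0.2], [-2.7, 0.3]]
ring tri (array([607.17441608, 115.87656806,  30.01550115]), np.float64(9.687739188090228)) [611.22250622 118.59267483  30.        ] [603.52677467 112.62139295  30.        ]
handle [413.70963741 408.67647518  86.        ] [499.97466252 344.22274969  86.        ] [479.78189307 357.69878798  86.        ] [404.3976527  411.46590493  86.        ]
tip (array([592.80433634, 278.48764911,  60.11956098]), np.float64(7.535685396315383))
cap [ 459.11761905 -319.15627319  112.        ] [ 455.47454067 -324.05757195  112.        ]
```

Run:
```python
from h import *
crop("pics/scene0.png","pics/s_h2.png",270,85,330,185,7)
crop("pics/side0.png","pics/d_h2.png",215,200,285,300,7)
crop("pics/side0.png","pics/d_mid.png",225,170,320,240,8)
```

```text
(no output)
```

View pics/s_h2.png

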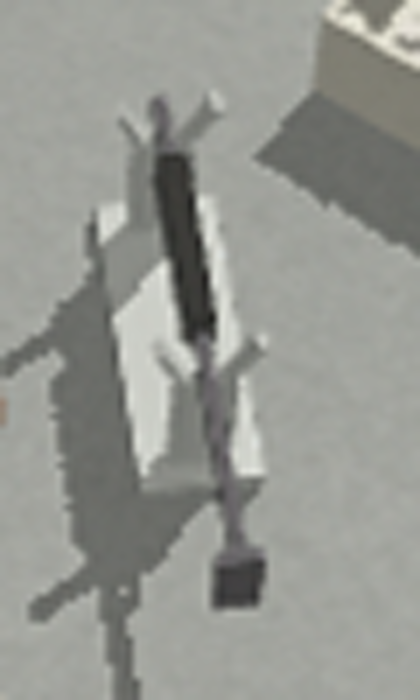

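View pics/d_h2.png

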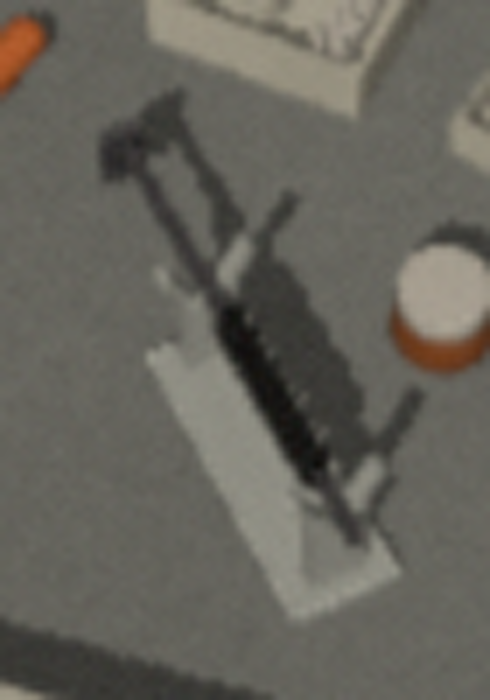

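View pics/d_mid.png

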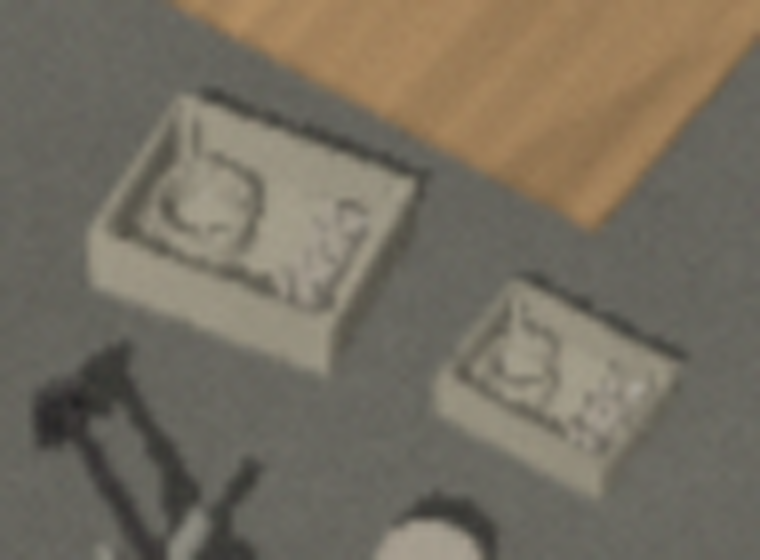

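Call:
{"op": "send_rows", "data": {"increments": "34 25 1 0 0 4 87;34 25 1 0 0 4 87;34 25 1 0 0 4 87;34 25 1 0 0 4 87;34 25 1 0 0 4 87;34 25 1 0 0 4 87;34 25 1 0 0 4 87;34 25 1 0 0 4 87;34 25 1 0 0 4 87;34 25 1 0 0 4 87;34 25 1 0 0 4 87;34 25 1 0 0 4 87;5 42 0 0 0 5 87;5 42 0 0 0 5 87;5 42 0 0 0 5 87;5 42 0 0 0 5 87;5 42 0 0 0 5 87;5 42 0 0 0 5 87;5 42 0 0 0 5 87;5 42 0 0 0 5 87"}}

```text
time_s: 3.25
eef_pos: [602.9, 23.3, 246.7]
tcp_rot: [[0.007, -0.235, 0.972], [-0.003, 0.972, 0.235], [-1.0, -0.005, 0.006]]
force: [0.3, 0.2, 0.5]
width: 87.0
```

Call:
{"op": "send_rows", "data": {"increments": "-13 40 0 0 0 5 87;-13 40 0 0 0 5 87;-13 40 0 0 0 5 87;-13 40 0 0 0 5 87;-13 40 0 0 0 5 87;-13 40 0 0 0 5 87;-13 40 0 0 0 5 87;-13 40 0 0 0 4 87;0 0 0 0 0 0 87;0 0 0 0 0 0 87"}}

```text
time_s: 4.25
eef_pos: [491.1, 362.5, 248.2]
tcp_rot: [[0.01, -0.817, 0.576], [0.007, 0.576, 0.817], [-1.0, -0.004, 0.011]]
force: [1.5, -0.6, 0.3]
width: 87.0
```

```bash
cat >> h.py <<'E'
import pickle
def snap(cam,name):
    cal=robot.get_calibration(cam);im=robot.get_image(cam);cv2.imwrite(f"pics/{name}.png",im[:,:,::-1]);pickle.dump(cal,open(f"pics/{name}.pkl","wb"));return cal
def cal(name): return pickle.load(open(f"pics/{name}.pkl","rb"))
E
python3 - <<'E'
from h import *
snap("wrist","w1");s=robot.state();print(s["eef_pos"],s["tcp_rot"],s["joint_positions"])
c=cal("w1");print(-c["world_to_cam"][:3,:3].T@c["world_to_cam"][:3,3])
E
```

```text
[490.63882625 362.87575714 248.31667492] [[ 0.00928479 -0.81766496  0.5756195 ]
 [ 0.00766533  0.5756856   0.81763521]
 [-0.99992752 -0.00317926  0.01161279]] [-0.02264709  0.35589962 -0.87422052  1.52097474  0.27771292  1.38153188
  0.04223138]
[429.61749641 404.23467753 399.20044396]
```

View pics/w1.png

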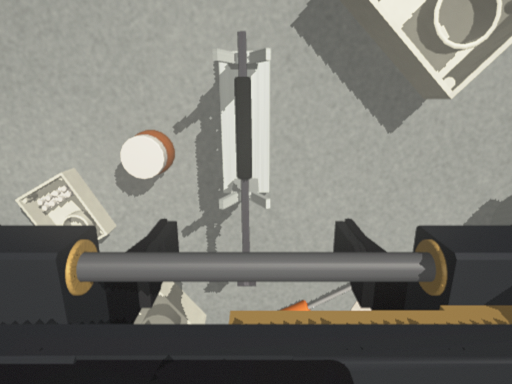

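Run:
```python
from h import *
c=cal("w1")
crop("pics/w1.png","pics/w1c.png",190,20,300,300,2.1)
a=onz(0,(242.5,78),86,c);b=onz(0,(244.5,179),86,c);e=onz(0,(241,32),79,c);g=onz(0,(247,286),79,c)
print(a,b,np.linalg.norm(a-b),np.degrees(np.arctan2(*(b-a)[1::-1])),(a+b)/2)
print(e,g,np.linalg.norm(e-g),np.degrees(np.arctan2(*(g-e)[1::-1])))
u=(g-e)/np.linalg.norm(g-e);print(e+90*u,g-179*u)
print("posts outer edge z97",onz(0,(216,54),97,c),onz(0,(270,53),97,c),onz(0,(221,200),97,c),onz(0,(269,199),97,c))
```

```text
[409.16869741 407.86574325  86.        ] [489.53900055 352.27086195  86.        ] 97.7250042334401 -34.67293218237424 [449.35384898 380.0683026   86.        ]
[375.30450396 430.39362402  79.        ] [595.98681691 278.93776705  79.        ] 267.6556740591787 -34.4620889798713
[449.50957447 379.46615097  79.        ] [448.40117668 380.22685234  79.        ]
posts outer edge z97 [380.01873933 400.32985843  97.        ] [406.93196807 440.00750121  97.        ] [491.41486908 322.13449176  97.        ] [518.52225048 362.05668051  97.        ]
```

View pics/w1c.png

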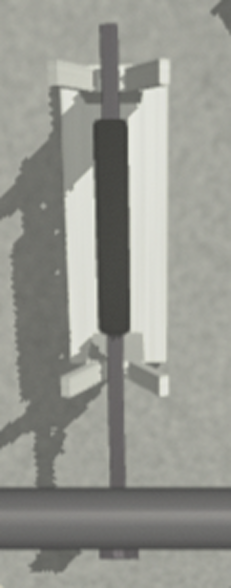

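Call:
{"op": "send_rows", "data": {"increments": "-10 1 0 -0.4 0.5 0.7 87;-10 2 0 0 0 0 87;0 0 -30 0 0 0 87;0 0 -30 0 0 0 87;0 0 -20 0 0 0 87;0 0 0 0 0 0 87"}}

```text
time_s: 4.9
eef_pos: [470.1, 361.1, 167.4]
tcp_rot: [[0.003, -0.82, 0.573], [-0.001, 0.573, 0.82], [-1.0, -0.003, 0.001]]
force: [-0.8, 0.2, -0.3]
width: 87.0
```

Run:
```python
from h import *
s=robot.state();print(s["eef_pos"],s["tcp_rot"])
```

```text
[470.06250417 361.08709307 167.37785377] [[ 3.01357769e-03 -8.19613678e-01  5.72908664e-01]
 [-1.28369087e-03  5.72907622e-01  8.19618941e-01]
 [-9.99994635e-01 -3.20542298e-03  6.74371035e-04]]
```

Call:
{"op": "send_rows", "data": {"increments": "0 4.5 -30 0 0 0.4 87;0 0 -30 0 0 0 87;0 0 -20 0 0 0 87;0 0 -10 0 0 0 87;0 0 0 0 0 0 87"}}

```text
time_s: 5.4
eef_pos: [472.3, 364.6, 80.8]
tcp_rot: [[0.009, -0.82, 0.572], [0.001, 0.572, 0.82], [-1.0, -0.007, 0.006]]
force: [-0.2, -1.4, 0.3]
width: 86.9
```

Run:
```python
from h import *
s=robot.state();print(s["eef_pos"],s["tcp_rot"][:,2],s["force"])
snap("wrist","w2")
```

```text
[472.28577205 364.62837775  80.7823542 ] [0.57185205 0.82033721 0.00566503] [-0.22303611 -1.35641709  0.3452051 ]
```

View pics/w2.png

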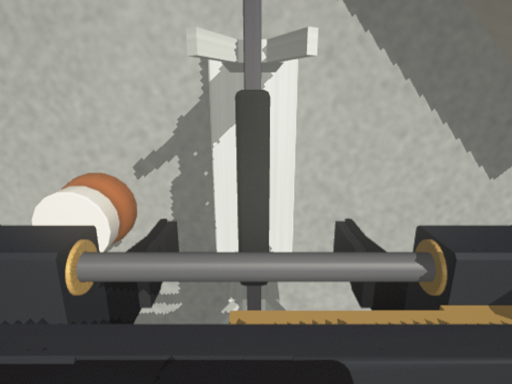

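Call:
{"op": "send_rows", "data": {"increments": "0 0 -9 0 0 0 87;0 0 -2 0 0 0 60;0 0 0 0 0 0 30;0 0 0 0 0 0 5;0 0 0 0 0 0 5;0 0 0 0 0 0 5;0 0 0 0 0 0 5;0 0 0 0 0 0 5"}}

```text
time_s: 6.25
eef_pos: [474.7, 366.6, 74.5]
tcp_rot: [[0.015, -0.82, 0.573], [0.005, 0.573, 0.82], [-1.0, -0.01, 0.012]]
force: [-0.5, 0.7, 0.4]
width: 38.9
```

Run:
```python
from h import *
s=robot.state();print(s["eef_pos"],s["tcp_rot"],s["force"])
```

```text
[474.70179694 366.62224265  74.51878876] [[ 0.01524243 -0.81975185  0.572516  ]
 [ 0.00459403  0.57263389  0.81979834]
 [-0.99987327 -0.00986556  0.0124943 ]] [-0.53317506  0.73261983  0.41616408]
```

Call:
{"op": "send_rows", "data": {"increments": "-3 0 -4 -0.3 0.9 0 40;-1 0 -1 0 0.1 0 5;0 0 0 0 0.1 0 5;0 0 0 0 0.1 0 5;0 0 0 0 0.1 0 5;0 0 0 0 0.1 0 5;0 0 0 0 0.1 0 5"}}

```text
time_s: 6.95
eef_pos: [470.1, 366.5, 68.8]
tcp_rot: [[-0.014, -0.82, 0.572], [-0.001, 0.572, 0.82], [-1.0, 0.01, -0.009]]
force: [-0.5, 0.4, -0.4]
width: 16.0
```

Run:
```python
from h import *
s=robot.state();print(s["eef_pos"],s["tcp_rot"],s["force"],s["width"])
```

```text
[470.1274451  366.54833059  68.83494525] [[-0.01375909 -0.81987061  0.57238351]
 [-0.00138857  0.57245281  0.81993649]
 [-0.99990438  0.01048679 -0.00901487]] [-0.52218388  0.44935443 -0.42486646] 16.026127537987495
```

```bash
cat >> h.py <<'E'
def hookT(p,yaw):
    T=np.eye(4);c,s=np.cos(yaw),np.sin(yaw);T[:2,:2]=[[c,-s],[s,c]];T[:3,3]=p;return T
def toolT():
    s=robot.state();T=np.eye(4);T[:3,:3]=s["tcp_rot"];T[:3,3]=s["eef_pos"];return T
def hooknow():
    return toolT()@np.load("rel.npy")
RACK=np.array([577.96,-175.77]);RY=-0.1327
def torack(p):
    d=np.asarray(p)[:2]-RACK;c,s=np.cos(RY),np.sin(RY);return np.array([c*d[0]+s*d[1],-s*d[0]+c*d[1]])
def fromrack(q):
    c,s=np.cos(RY),np.sin(RY);return RACK+np.array([c*q[0]-s*q[1],s*q[0]+c*q[1]])
def rep():
    H=hooknow();tip=(H@[175,0,-34,1])[:3]
    print("t",robot.state()["time_s"],"hook",np.round(H[:3,3],1),"dir",np.round(H[:3,0],3),"z",np.round(H[:3,2],3),"yaw",round(np.degrees(np.arctan2(H[1,0],H[0,0])),2))
    print("tip",np.round(tip,1),"tip in rack",np.round(torack(tip),1),"tcp",np.round(robot.state()["eef_pos"],1),"w",robot.state()["width"],"F",np.round(robot.state()["force"],1))
E
python3 - <<'E'
from h import *
np.save("rel.npy",np.linalg.inv(toolT())@hookT([449.2,380.2,75],np.radians(-34.6)));rep()
E
```

```text
t 6.95 hook [449.2 380.2  75. ] dir [ 0.823 -0.568 -0.   ] z [0. 0. 1.] yaw -34.6
tip [593.2 280.8  41. ] tip in rack [-45.3 454.6] tcp [470.1 366.5  68.8] w 16.026127537987495 F [-0.5  0.4 -0.4]
```

Call:
{"op": "send_rows", "data": {"increments": "0 0 15 0 0 0 5;0 0 25 0 0 0 5;0 0 25 0 0 0 5;4 -38 0 0 0 -7 5;4 -38 0 0 0 -7 5;4 -38 0 0 0 -7 5;4 -38 0 0 0 -7 5;4 -38 0 0 0 -7 5;4 -38 0 0 0 -7 5;4 -38 0 0 0 -7 5;4 -38 0 0 0 -7 5;0 0 0 0 0 0 5;0 0 0 0 0 0 5"}}

```text
time_s: 8.25
eef_pos: [500.2, 54.6, 149.4]
tcp_rot: [[0.004, 0.051, 0.999], [0.013, 0.999, -0.051], [-1.0, 0.013, 0.004]]
force: [0.0, -0.3, -2.7]
width: 15.7
```

Run:
```python
from h import *
rep()
snap("wrist","w3");snap("scene","s3")
crop("pics/s3.png","pics/s3c.png",60,120,330,350,2.9)
```

```text
t 8.25 hook [500.6  79.5 155.6] dir [-0.045 -0.999 -0.003] z [-0.013 -0.002  1.   ] yaw -92.6
tip [493.1 -95.2 121.1] tip in rack [-94.8  68.6] tcp [500.2  54.6 149.4] w 15.724442046962904 F [ 0.  -0.3 -2.7]
```

View pics/s3c.png

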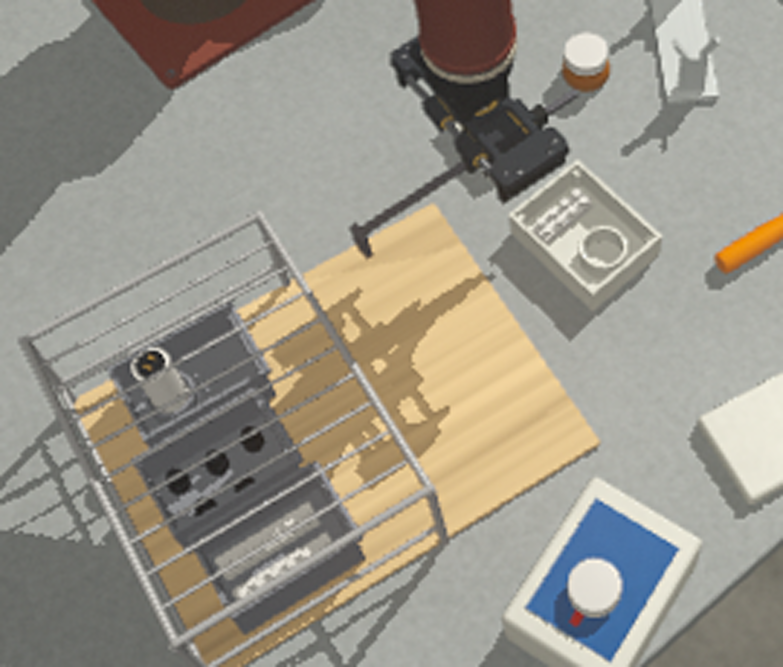

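View pics/w3.png

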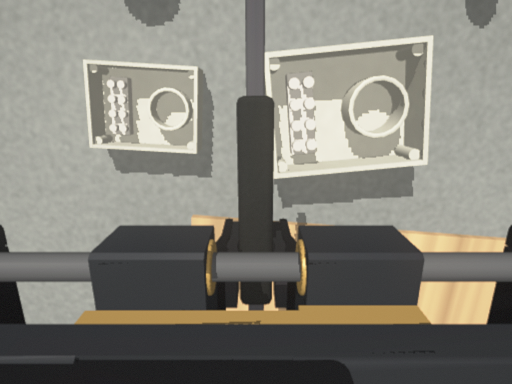

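Run:
```python
from h import *
H=hooknow();tip=(H@[175,0,-34,1])[:3];top=(H@[175,0,4,1])[:3]
for q in (tip,top):
    a=proj("scene",q);print(a,(a-[60,120])*2.9)
c=cal("w3");print("ring",onz(0,(377,106),30,c))
for uv in [(266,54),(431,39),(427,162),(274,176)]: print(onz(0,uv,40,c).round(1))
# scene: hold lip
for uv in [(233,303),(270,395)]: print("tote front top corners",torack(onz("scene",(uv[0]/2.9+60,uv[1]/2.9+120),68)))
for uv in [(112,368),(151,436)]: print("tote rear top corners",torack(onz("scene",(uv[0]/2.9+60,uv[1]/2.9+120),68)))
```

```text
[184.51862392 205.54621172] [361.10400937 248.084014  ]
[182.52206425 198.95192173] [355.31398633 228.960573  ]
ring [605.35217808 120.11004045  30.        ]
[514.2 163.7  40. ]
[640.6 167.9  40. ]
[645.8  72.4  40. ]
[516.8  67.1  40. ]
tote front top corners [-139.13985472  -61.21396114]
tote front top corners [-29.70878634 -75.14987533]
tote rear top corners [-140.14395622 -192.3688955 ]
tote rear top corners [ -54.26722306 -189.81585368]
```

Call:
{"op": "send_rows", "data": {"increments": "5 0 -10 0.7 0 -5 5;4 0 -15 0 0 0 5;0 0 -15 0 0 0 5;-2.6 -20 0 0 0 0 5;-2.6 -20 0 0 0 0 5;-2.6 -20 0 0 0 0 5;0 0 0 0 0 0 5"}}

```text
time_s: 9.05
eef_pos: [500.3, 3.5, 104.7]
tcp_rot: [[0.003, 0.105, 0.994], [0.028, 0.994, -0.105], [-1.0, 0.028, -0.0]]
force: [-0.3, -0.4, -1.6]
width: 15.8
```

Run:
```python
from h import *
rep()
```

```text
t 9.05 hook [502.1  28.3 111.3] dir [-0.1   -0.995 -0.018] z [-0.011 -0.017  1.   ] yaw -95.73
tip [ 485.  -145.2   74.2] tip in rack [-96.2  18. ] tcp [500.3   3.5 104.7] w 15.811445742075898 F [-0.3 -0.4 -1.6]
```

Call:
{"op": "send_rows", "data": {"increments": "0 0 5 -1.2 0 -1.9 5;0 0 2 0 0 0 5;-2.6 -20 0 0 0 0 5;-1.3 -10 0 0 0 0 5;0 0 0 0 0 0 5"}}

```text
time_s: 9.55
eef_pos: [496.1, -21.1, 109.8]
tcp_rot: [[0.001, 0.121, 0.993], [0.01, 0.993, -0.121], [-1.0, 0.01, -0.0]]
force: [0.3, 1.2, -2.3]
width: 15.8
```

Run:
```python
from h import *
rep()
for n in("scene","side"):snap(n,n[:2]+"4")
crop("pics/sc4.png","pics/sc4c.png",80,180,230,330,5)
crop("pics/si4.png","pics/si4c.png",240,80,370,190,6)
```

```text
t 9.55 hook [498.3   3.8 115.9] dir [-0.115 -0.993  0.001] z [-0.009  0.002  1.   ] yaw -96.61
tip [ 478.4 -170.1   82. ] tip in rack [-99.4  -7.5] tcp [496.1 -21.1 109.8] w 15.845364433423947 F [ 0.3  1.2 -2.3]
```

View pics/sc4c.png

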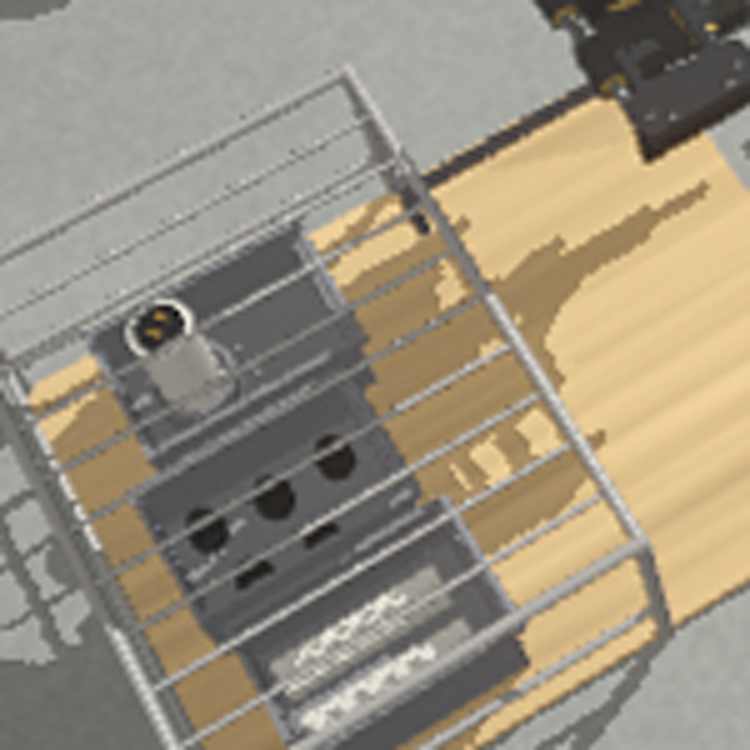

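View pics/si4c.png

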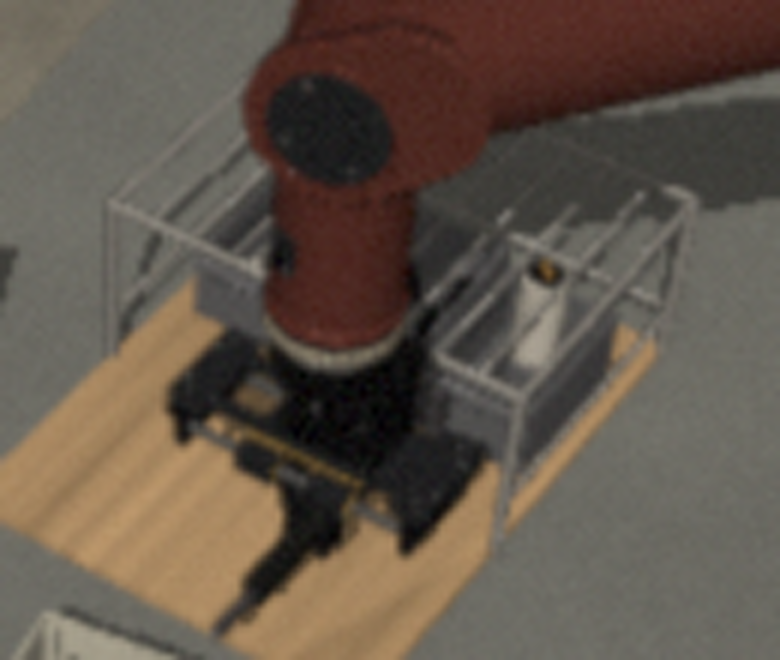

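Run:
```python
from h import *
H=hooknow();tip=(H@[175,0,-34,1])[:3]
print("pred tip crop",(proj("scene",tip)-[80,180])*5, "meas tip rack from (426,228)",torack(onz("scene",(426/5+80,228/5+180),82)))
g=lambda u,v,z:torack(onz("scene",(u/5+80,v/5+180),z)).round(1)
print("FL",g(302,230,68),"RL",g(92,330,68),"FR",g(368,378,68),"FLinner bright band ends",g(312,258,68),g(350,338,68), "cap",g(160,326,112))
for q in[(-145,-64),(-55,-64),(-145,-200),(-55,-200),(-100,-74)]:
    print(q,((proj("scene",[*fromrack(q),68])-[80,180])*5).round())
c=cv2.imread("pics/sc4.png")[215:275,95:160];cv2.imwrite("pics/sc4d.png",cv2.resize(c,None,fx=11,fy=10,interpolation=cv2.INTER_CUBIC))
```

```text
pred tip crop [412.5130408 216.7409263] meas tip rack from (426,228) [-88.77657106  -3.30803546]
FL [-134.6  -63.3] RL [-143.1 -191.8] FR [-30.6 -73.1] FLinner bright band ends [-115.2  -66.4] [-58.1 -70.6] cap [ -99.8 -156.5]
(-145, -64) [293. 217.]
(-55, -64) [363. 336.]
(-145, -200) [ 77. 335.]
(-55, -200) [143. 460.]
(-100, -74) [312. 285.]
```

View pics/sc4d.png

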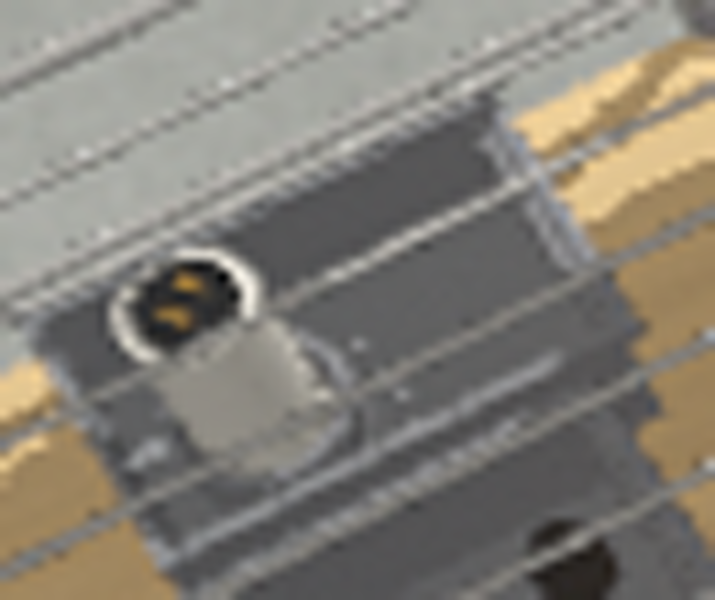

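Run:
```python
from h import *
g=lambda u,v,z:torack(onz("scene",(u/11+95,v/10+215),z)).round(1)
for q in [(560,355),(165,565),(520,420),(200,590),(485,95),(45,320),(512,110),(490,130),(575,270),(600,262)]: print(q,g(*q,68))
print("cap",g(185,308,112), "roof corner resid", torack(onz("scene",(149,193.7),154)),torack(onz("scene",(209,288.6),154)))
```

```text
(560, 355) [-56.4 -84.4]
(165, 565) [ -54.3 -196.1]
(520, 420) [ -44.2 -101.8]
(200, 590) [ -42.8 -191.7]
(485, 95) [-141.1  -64.3]
(45, 320) [-139.1 -191.4]
(512, 110) [-132.8  -60.5]
(490, 130) [-130.1  -68.2]
(575, 270) [-77.9 -69.3]
(600, 262) [-76.6 -62.7]
cap [ -98.4 -157.7] roof corner resid [-164.52000579   -1.2265273 ] [167.90654024   1.22689304]
```

Call:
{"op": "send_rows", "data": {"increments": "0 -20 0 0 0 -0.5 5;-1 -20 0 0 0 -0.4 5;-2.6 -20 0 0 0 0 5;-2 -15 0 0 0 0 5;0 0 0 0 0 0 5"}}

```text
time_s: 10.15
eef_pos: [491.5, -91.8, 109.8]
tcp_rot: [[0.002, 0.128, 0.992], [0.013, 0.992, -0.128], [-1.0, 0.013, 0.001]]
force: [-0.7, -0.7, -1.7]
width: 15.7
```

Run:
```python
from h import *
rep()
```

```text
t 10.15 hook [493.8 -66.9 116. ] dir [-0.122 -0.993 -0.002] z [-0.01  -0.001  1.   ] yaw -97.02
tip [ 472.8 -240.6   81.7] tip in rack [-95.7 -78.2] tcp [491.5 -91.8 109.8] w 15.712935119028884 F [-0.7 -0.7 -1.7]
```

Call:
{"op": "send_rows", "data": {"increments": "-2.5 -9 0 0 0 -0.3 5;-1 -3 0 0 0 0 5;0 0 0 0 0 0 5"}}

```text
time_s: 10.45
eef_pos: [488.2, -101.8, 109.8]
tcp_rot: [[0.003, 0.13, 0.991], [0.014, 0.991, -0.13], [-1.0, 0.014, 0.001]]
force: [-0.0, 0.2, -1.4]
width: 15.4
```

Run:
```python
from h import *
rep()
for n in("scene","side"):snap(n,n[:2]+"5")
c=cv2.imread("pics/sc5.png")[205:275,90:170];cv2.imwrite("pics/sc5d.png",cv2.resize(c,None,fx=9,fy=8,interpolation=cv2.INTER_CUBIC))
crop("pics/si5.png","pics/si5c.png",290,90,370,170,7)
H=hooknow()
for y in(-11,11): 
  a=proj("scene",(H@[171,y,-34,1])[:3]);print((a-[90,205])*[9,8])
```

```text
t 10.45 hook [490.7 -76.9 116.1] dir [-0.125 -0.992 -0.003] z [-0.01  -0.002  1.   ] yaw -97.16
tip [ 469.2 -250.5   81.5] tip in rack [-97.9 -88.5] tcp [ 488.2 -101.8  109.8] w 15.413742931432115 F [-0.   0.2 -1.4]
[420.67267956 235.04813413]
[451.74498501 281.82873426]
```

View pics/sc5d.png

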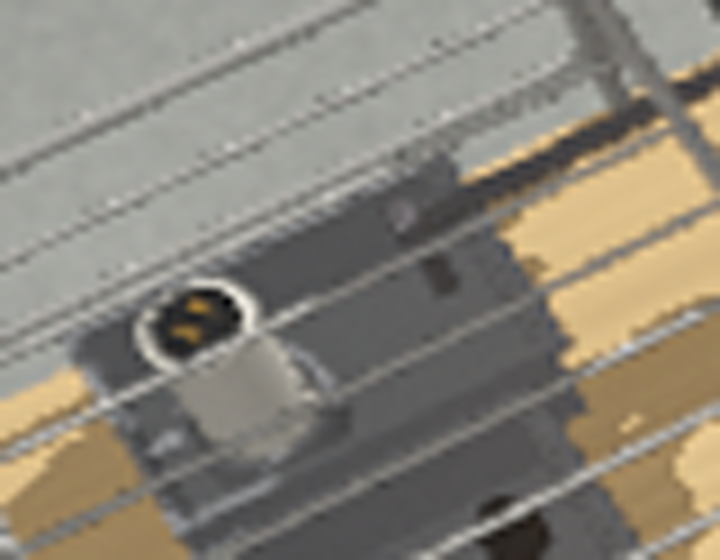

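View pics/si5c.png

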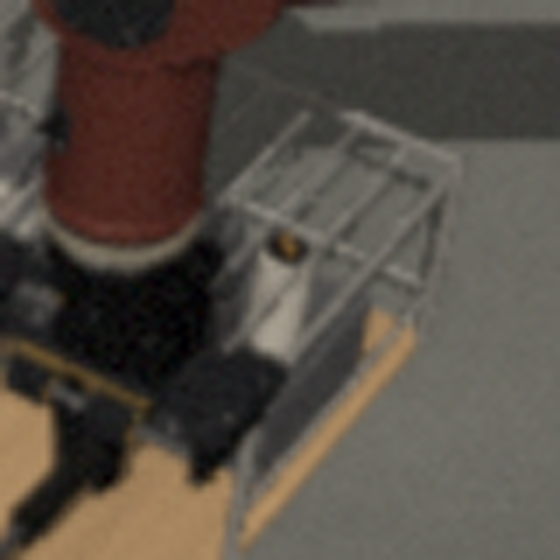

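Call:
{"op": "send_rows", "data": {"increments": "0 0 -12 -0.2 0 -0.2 5;0 0 -10 0 0 0 5;0 0 -3 0 0 0 5;0 0 0 0 0 0 5"}}

```text
time_s: 10.95
eef_pos: [488.1, -100.1, 82.0]
tcp_rot: [[0.002, 0.132, 0.991], [0.011, 0.991, -0.132], [-1.0, 0.011, 0.001]]
force: [0.2, 0.0, -1.3]
width: 15.5
```

Run:
```python
from h import *
rep()
```

```text
t 10.95 hook [490.6 -75.2  88.2] dir [-0.126 -0.992 -0.   ] z [-0.01   0.001  1.   ] yaw -97.26
tip [ 468.8 -248.8   54.2] tip in rack [-98.5 -86.9] tcp [ 488.1 -100.1   82. ] w 15.532092299807909 F [ 0.2  0.  -1.3]
```

Call:
{"op": "send_rows", "data": {"increments": "0.9 7 0 0 0 0 5;0.9 7 0 0 0 0 5;0.9 7 0 0 0 0 5;0.9 7 0 0 0 0 5"}}

```text
time_s: 11.35
eef_pos: [491.7, -71.4, 82.0]
tcp_rot: [[0.001, 0.134, 0.991], [0.01, 0.991, -0.134], [-1.0, 0.01, 0.0]]
force: [0.0, -2.2, -2.7]
width: 15.8
```

Run:
```python
from h import *
rep()
snap("scene","sc6")
crop("pics/sc6.png","pics/sc6c.png",80,180,230,330,5)
```

```text
t 11.35 hook [494.2 -46.5  88.1] dir [-0.128 -0.992  0.001] z [-0.009  0.002  1.   ] yaw -97.36
tip [ 472.1 -220.1   54.3] tip in rack [-99.1 -58. ] tcp [491.7 -71.4  82. ] w 15.802451934882177 F [ 0.  -2.2 -2.7]
```

View pics/sc6c.png

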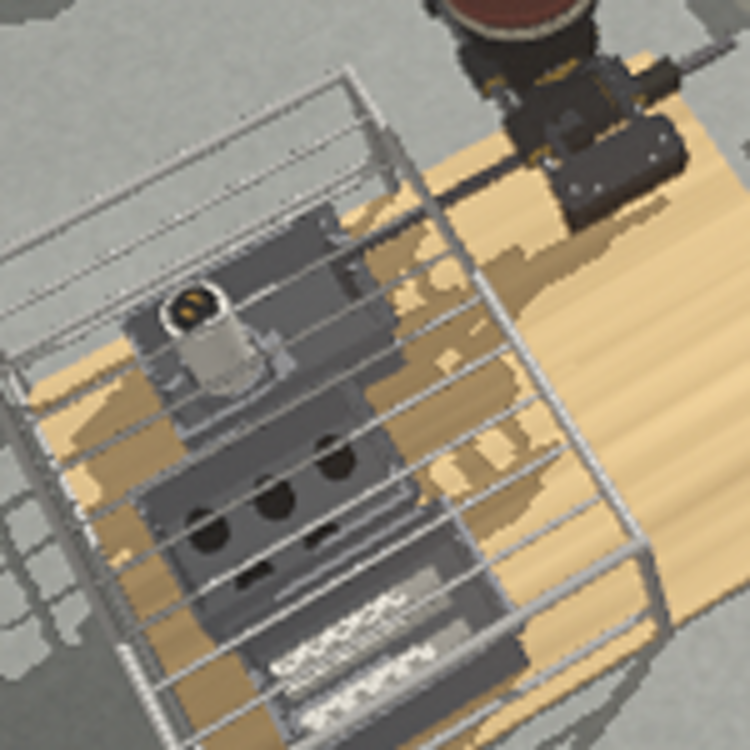

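Call:
{"op": "send_rows", "data": {"increments": "1.3 9 0 0 0 0 5;1.3 10 0 0 0 0 5;1.3 10 0 0 0 0 5;1.3 10 0 0 0 0 5;1.3 10 0 0 0 0 5;1.3 10 0 0 0 0 5;1.3 10 0 0 0 0 5;1.3 8 0 0 0 0 5"}}

```text
time_s: 12.2
eef_pos: [502.9, 13.9, 82.3]
tcp_rot: [[0.002, 0.132, 0.991], [0.01, 0.991, -0.132], [-1.0, 0.01, 0.0]]
force: [0.2, -1.9, -2.5]
width: 15.9
```

Run:
```python
from h import *
rep()
snap("scene","sc7")
crop("pics/sc7.png","pics/sc7c.png",80,150,260,330,4)
```

```text
t 12.2 hook [505.3  38.8  88.4] dir [-0.126 -0.992  0.001] z [-0.009  0.002  1.   ] yaw -97.26
tip [ 483.5 -134.9   54.5] tip in rack [-99.  28.] tcp [502.9  13.9  82.3] w 15.934306779955074 F [ 0.2 -1.9 -2.5]
```

View pics/sc7c.png

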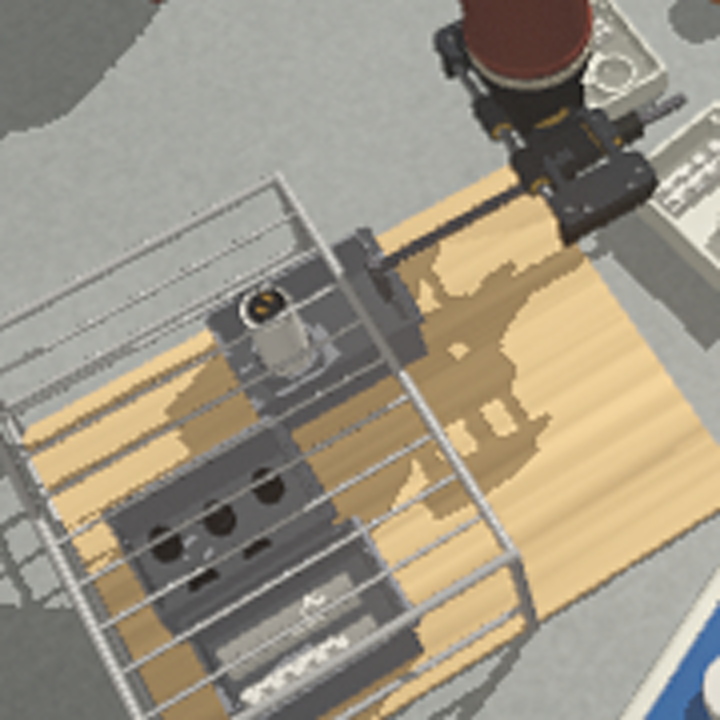

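Call:
{"op": "send_rows", "data": {"increments": "1.3 9 0 0 0 0 5;1.3 10 0 0 0 0 5;1.3 10 0 0 0 0 5;1.3 10 0 0 0 0 5;1.3 10 0 0 0 0 5;1.3 10 0 0 0 0 5;1.3 10 0 0 0 0 5;1.3 10 0 0 0 0 5;1.3 10 0 0 0 0 5;1.3 10 0 0 0 0 5;0.7 5 0 0 0 0 5;0 0 0 0 0 0 5"}}

```text
time_s: 13.45
eef_pos: [517.5, 129.3, 82.3]
tcp_rot: [[0.001, 0.13, 0.991], [0.011, 0.991, -0.13], [-1.0, 0.011, -0.0]]
force: [-0.3, -1.4, -2.4]
width: 15.6
```

Run:
```python
from h import *
rep()
snap("scene","sc8");snap("side","si8")
crop("pics/sc8.png","pics/sc8c.png",80,130,280,310,4)
crop("pics/si8.png","pics/si8c.png",230,90,370,200,5)
```

```text
t 13.45 hook [520.  154.2  88.5] dir [-0.125 -0.992 -0.   ] z [-0.009  0.001  1.   ] yaw -97.16
tip [498.4 -19.5  54.4] tip in rack [-99.5 144.4] tcp [517.5 129.3  82.3] w 15.594369606495633 F [-0.3 -1.4 -2.4]
```

View pics/sc8c.png

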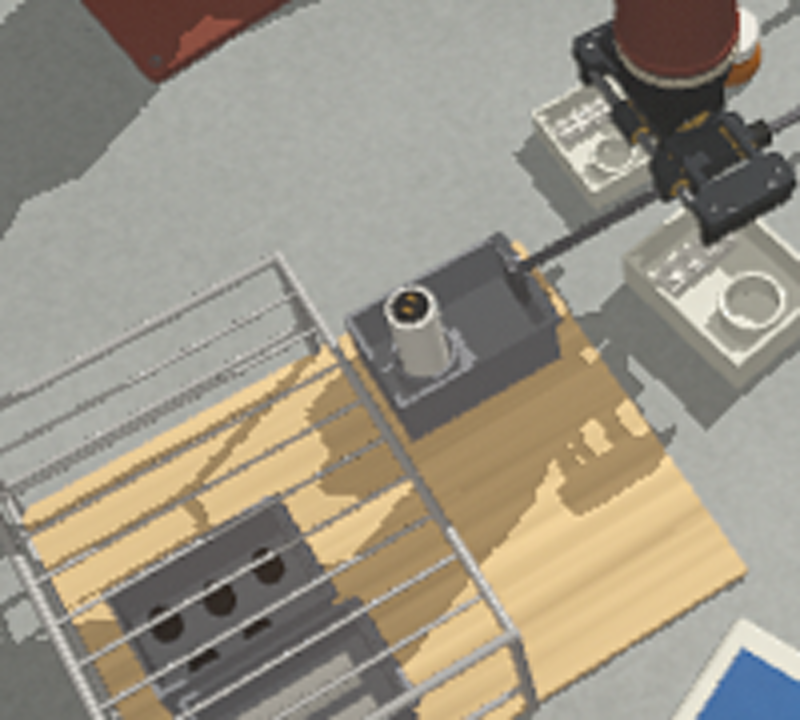

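View pics/si8c.png

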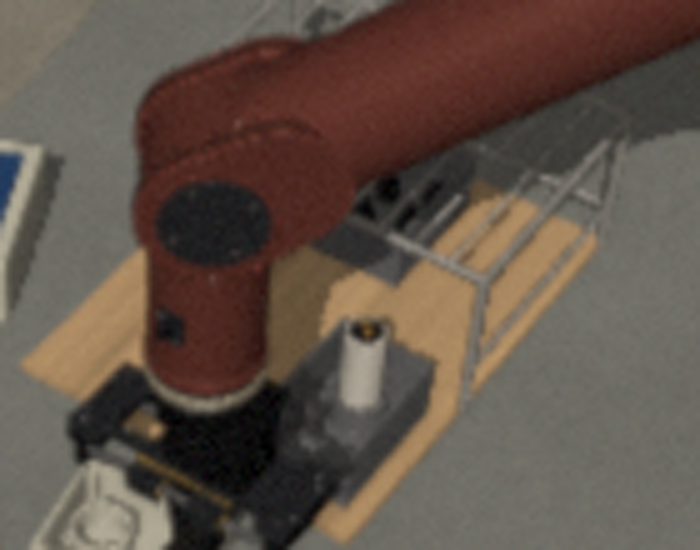

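Run:
```python
from h import *
g=lambda u,v,z:torack(onz("scene",(u/4+80,v/4+130),z)).round(1)
print("RL",g(345,318,68),"RR",g(400,405,68),"RRbottom",g(414,440,8),"FR",g(560,325,68),"FL",g(500,236,68),"cap",g(410,305,112))
G=lambda u,v,z:torack(onz("side",(u/5+230,v/5+90),z)).round(1)
print("side: rear left top",G(435,365,68),"cap",G(366,332,112))
```

```text
RL [-141.7   25.1] RR [-56.6  25.3] RRbottom [-55.3  26.6] FR [-49.4 155.5] FL [-139.8  156.4] cap [-100.6   64.5]
side: rear left top [-151.6   23.8] cap [-106.    63.5]
```

Call:
{"op": "send_rows", "data": {"increments": "-1 -6 0 0 0 0 5;0 0 6 0 0 0 5;0 0 25 0 0 0 5;0 0 30 0 0 0 5;0 0 30 0 0 0 5;-4 22 0 0 0 7 5;-5 30 0 0 0 7 5;-5 30 0 0 0 7 5;-5 30 0 0 0 7 5;-5 30 0 0 0 7 5;-5 30 0 0 0 7 5;-5 25 0 0 0 7 5;-4 15 0 0 0 6 5;0 5 0 0 0 2 5;0 0 0 0 0 0 5;0 0 0 0 0 0 5"}}

```text
time_s: 15.15
eef_pos: [478.8, 339.3, 185.1]
tcp_rot: [[-0.0, -0.774, 0.633], [0.012, 0.633, 0.774], [-1.0, 0.008, 0.009]]
force: [-0.4, -0.4, -1.6]
width: 15.7
```

Run:
```python
from h import *
rep()
print(robot.state()["tcp_rot"])
snap("scene","sc9");snap("wrist","w9")
crop("pics/sc9.png","pics/sc9c.png",80,60,350,310,2.9)
```

```text
t 15.15 hook [458.9 354.4 191.2] dir [ 0.777 -0.629  0.003] z [-0.014 -0.013  1.   ] yaw -38.99
tip [595.4 244.7 157.7] tip in rack [-38.4 419.1] tcp [478.8 339.3 185.1] w 15.661586003326882 F [-0.4 -0.4 -1.6]
[[-2.56875940e-04 -7.73796923e-01  6.33433703e-01]
 [ 1.22761709e-02  6.33383551e-01  7.73740637e-01]
 [-9.99924612e-01  7.97489572e-03  9.33656226e-03]]
```

View pics/sc9c.png

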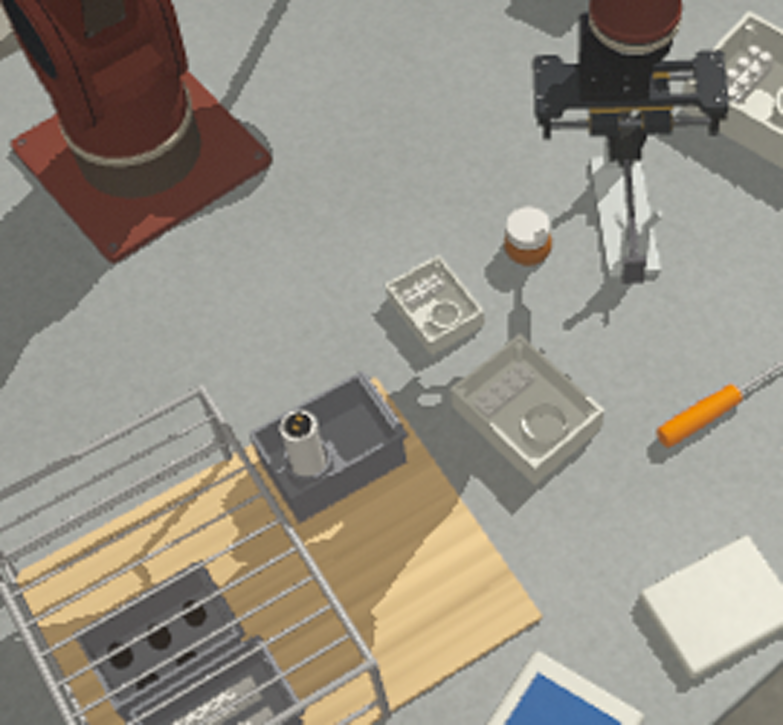

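View pics/w9.png

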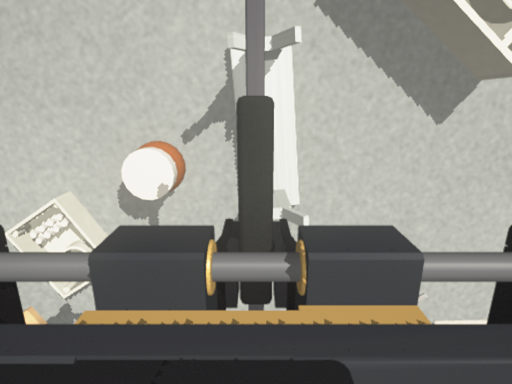

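```bash
cat >> h.py <<'E'
from scipy.spatial.transform import Rotation as Ro
def goal(p,yaw):
    """increments needed to bring hook to pose"""
    G=hookT(p,yaw)@np.linalg.inv(np.load("rel.npy"));T=toolT()
    print("d",np.round(G[:3,3]-T[:3,3],1),"rot deg",np.round(np.degrees(Ro.from_matrix(G[:3,:3]@T[:3,:3].T).as_rotvec()),2))
E
python3 - <<'E'
from h import *
goal([449.2,380.4,125],np.radians(-34.8))
E
```

```text
d [ -8.9  27.7 -66.3] rot deg [-0.74  0.76  4.2 ]
```

Call:
{"op": "send_rows", "data": {"increments": "-4 12 -10 -0.7 0.7 4 5;-4 11 -20 0 0 0 5;-1 2 -25 0 0 0 5;0 0 -5 0 0 0 5;0 0 0 0 0 0 5"}}

```text
time_s: 15.75
eef_pos: [473.4, 359.6, 124.7]
tcp_rot: [[-0.01, -0.809, 0.587], [-0.003, 0.587, 0.809], [-1.0, 0.006, -0.008]]
force: [-0.0, -0.3, -0.3]
width: 16.1
```

Run:
```python
from h import *
rep();goal([449.2,380.4,105],np.radians(-34.8))
snap("wrist","w10")
```

```text
t 15.75 hook [452.7 373.6 130.7] dir [ 0.813 -0.583  0.005] z [-0.004  0.002  1.   ] yaw -35.64
tip [595.1 271.6  97.5] tip in rack [-42.2 445.7] tcp [473.4 359.6 124.7] w 16.064921862802116 F [-0.  -0.3 -0.3]
d [ -3.3   7.1 -25.8] rot deg [0.11 0.24 0.84]
```

View pics/w10.png

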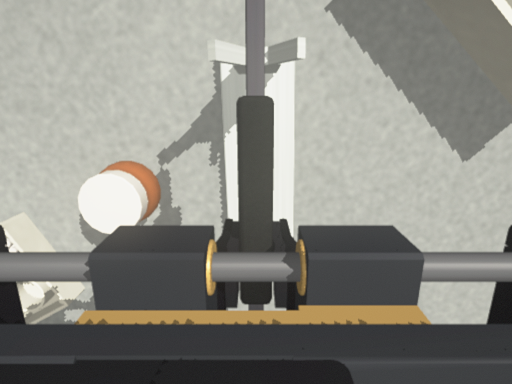

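Call:
{"op": "send_rows", "data": {"increments": "-3 6 -8 0 0.2 0.8 5;-0.5 1 -12 0 0 0 5;0 0 -4 0 0 0 5;0 0 0 0 0 0 5"}}

```text
time_s: 16.2
eef_pos: [471.6, 366.8, 101.7]
tcp_rot: [[-0.01, -0.816, 0.577], [-0.002, 0.577, 0.817], [-1.0, 0.007, -0.007]]
force: [-0.0, -0.2, -0.2]
width: 15.8
```

Run:
```python
from h import *
rep();goal([449.2,380.4,75],np.radians(-34.8))
snap("wrist","w11")
```

```text
t 16.2 hook [450.7 380.6 107.8] dir [ 0.82  -0.573  0.004] z [-0.004  0.     1.   ] yaw -34.94
tip [594.3 280.4  74.5] tip in rack [-44.1 454.3] tcp [471.6 366.8 101.7] w 15.823980077645059 F [-0.  -0.2 -0.2]
d [ -1.5  -0.2 -32.9] rot deg [0.03 0.24 0.14]
```

View pics/w11.png

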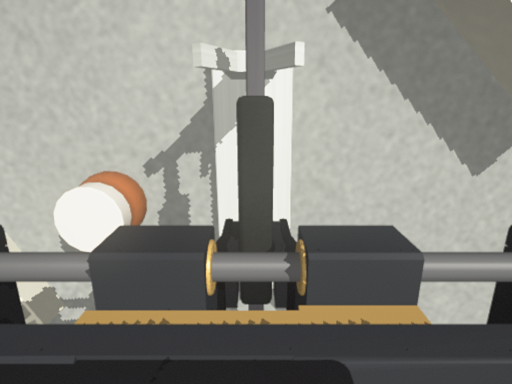

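Call:
{"op": "send_rows", "data": {"increments": "-1.6 -2.2 -8 0 0.2 0 5;0 0 -10 0 0 0 5;0 0 -5 0 0 0 5;0 0 0 0 0 0 5"}}

```text
time_s: 16.65
eef_pos: [470.1, 364.2, 77.2]
tcp_rot: [[-0.013, -0.816, 0.578], [-0.002, 0.578, 0.816], [-1.0, 0.009, -0.009]]
force: [-0.7, -0.7, -1.7]
width: 15.7
```

Run:
```python
from h import *
rep();goal([449.2,380.4,75],np.radians(-34.8))
snap("wrist","w12")
```

```text
t 16.65 hook [449.3 378.   83.3] dir [ 0.819 -0.573  0.001] z [-0.001  0.001  1.   ] yaw -34.97
tip [592.7 277.6  49.5] tip in rack [-45.3 451.4] tcp [470.1 364.2  77.2] w 15.723872579320457 F [-0.7 -0.7 -1.7]
d [-0.1  2.5 -8.3] rot deg [0.03 0.05 0.17]
```

View pics/w12.png

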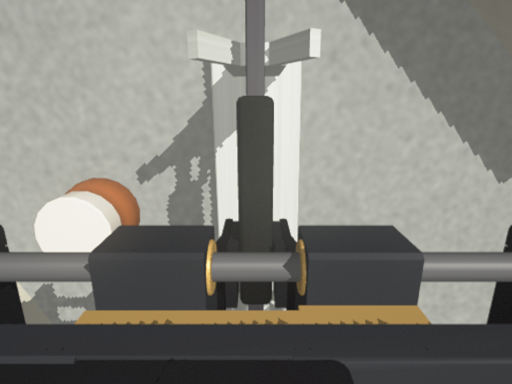

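Call:
{"op": "send_rows", "data": {"increments": "0 0 -4 0 0 0 5;0 0 -3 0 0 0 5;0 0 -1 0 0 0 5;0 0 0 0 0 0 5"}}

```text
time_s: 17.1
eef_pos: [470.5, 364.6, 69.3]
tcp_rot: [[-0.012, -0.816, 0.578], [-0.001, 0.578, 0.816], [-1.0, 0.009, -0.008]]
force: [0.2, 0.3, -2.0]
width: 15.8
```

Run:
```python
from h import *
rep()
```

```text
t 17.1 hook [449.7 378.4  75.4] dir [ 0.819 -0.573  0.001] z [-0.002 -0.     1.   ] yaw -34.97
tip [593.1 278.1  41.6] tip in rack [-45.  451.9] tcp [470.5 364.6  69.3] w 15.77620252037602 F [ 0.2  0.3 -2. ]
```

Call:
{"op": "send_rows", "data": {"increments": "0 0 -1 0 0 0 5;0 0 -0.5 0 0 0 5;0 0 0 0 0 0 25;0 0 0 0 0 0 40;0 0 0 0 0 0 50;0 0 0 0 0 0 60;0 0 0 0 0 0 70;0 0 10 0 0 0 70;0 0 25 0 0 0 70;0 0 30 0 0 0 70;0 0 30 0 0 0 70;0 0 30 0 0 0 70;0 0 30 0 0 0 70;0 0 0 0 0 0 70"}}

```text
time_s: 18.5
eef_pos: [469.3, 365.4, 233.7]
tcp_rot: [[-0.011, -0.817, 0.576], [0.001, 0.576, 0.817], [-1.0, 0.009, -0.006]]
force: [0.6, -0.1, -0.4]
width: 70.2
```

Run:
```python
from h import *
s=robot.state();print(s["eef_pos"],s["tcp_rot"],s["width"])
c=snap("wrist","w13")
```

```text
[469.28506579 365.42830126 233.69701209] [[-1.08980572e-02 -8.17334141e-01  5.76060878e-01]
 [ 8.64679366e-04  5.76087171e-01  8.17387805e-01]
 [-9.99940241e-01  9.40604703e-03 -5.57149899e-03]] 70.19384625514009
```

View pics/w13.png

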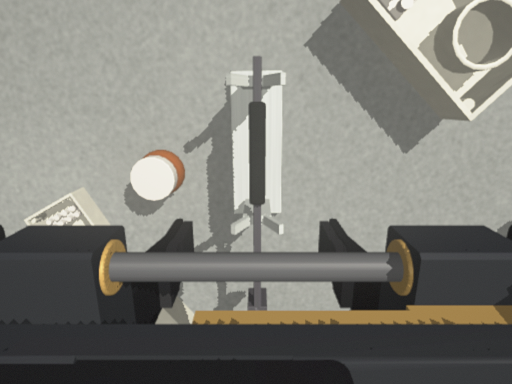

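Run:
```python
from h import *
c=cal("w13")
crop("pics/w13.png","pics/w13c.png",215,45,300,310,2.2)
a=onz(0,(257,102),86,c);b=onz(0,(257,204),86,c);e=onz(0,(257,57),79,c);g=onz(0,(257.5,305),79,c)
print(a,b,np.linalg.norm(a-b),(a+b)/2,np.linalg.norm(e-g),np.degrees(np.arctan2(*(g-e)[1::-1])))
p=[onz(0,q,97,c) for q in [(227,76),(286,76),(231,226),(282,229)]];print(np.mean(p,0), np.round(p,1))
```

```text
[409.78679283 408.373096    86.        ] [489.98552478 351.85450597  86.        ] 98.11313686483054 [449.8861588  380.11380099  86.        ] 258.222410328148 -35.04955675793147
[449.21234474 380.04914038  97.        ] [[377.1 399.7  97. ]
 [406.6 441.3  97. ]
 [490.9 320.1  97. ]
 [522.2 359.1  97. ]]
```

View pics/w13c.png

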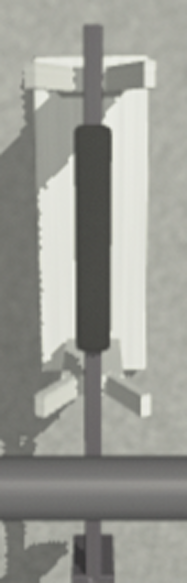

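Call:
{"op": "send_rows", "data": {"increments": "2 -30 0 0 0 -4 80;2 -38 0 0 0 -5 80;2 -38 0 0 0 -5 80;2 -38 0 0 0 -5 80;2 -38 0 0 0 -5 80;0 -38 0 0 0 -5 80;0 -38 0 0 0 -5 80;0 -38 0 0 0 -5 80;0 -38 0 0 0 -5 80;0 -38 0 0 0 -5 80;0 -38 0 0 0 -5 80;0 -38 0 0 0 -5 80;0 -25 0 0 0 -2 80;0 0 0 0 0 0 80;0 0 0 0 0 0 80"}}

```text
time_s: 20.05
eef_pos: [467.1, -126.7, 223.0]
tcp_rot: [[-0.016, 0.148, 0.989], [0.018, 0.989, -0.148], [-1.0, 0.015, -0.018]]
force: [-0.1, 0.3, -0.3]
width: 80.3
```

Run:
```python
from h import *
s=robot.state();print(s["eef_pos"],s["tcp_rot"],s["width"])
c=snap("wrist","w14")
```

```text
[ 467.12922601 -126.73532591  223.01078782] [[-0.01580413  0.14780025  0.98889095]
 [ 0.01796413  0.98889681 -0.14751403]
 [-0.99971372  0.01543323 -0.01828376]] 80.28532056638751
```

View pics/w14.png

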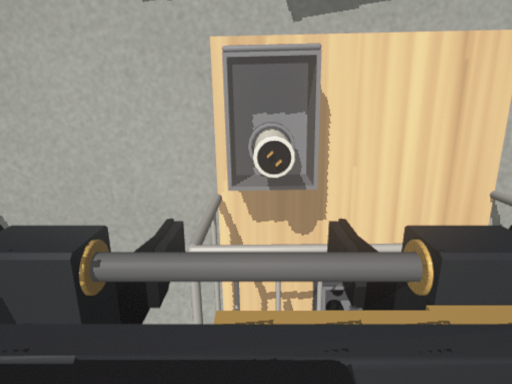

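Run:
```python
from h import *
c=cal("w14")
p=onz(0,(273.5,157),112,c);print("cap",p,torack(p),"diam",np.linalg.norm(onz(0,(253,157),112,c)-onz(0,(294.5,157),112,c)))
a,b,d,e=[onz(0,q,68,c) for q in [(222,46),(321,46),(318,189),(228,189)]]
for q in(a,b,d,e):print(torack(q).round(1))
s=robot.state();R=s["tcp_rot"]
x=R[:,0];print("level rot",np.degrees(np.cross(x,[0,0,-1])).round(2),"zyaw",np.degrees(np.arctan2(R[1,2],R[0,2])))
print("d",p-s["eef_pos"])
```

```text
cap [484.20419156 -99.30344797 112.        ] [-103.04888956   63.38936468] diam 34.854306702715064
[-147.7  158. ]
[-58.6 156.2]
[-56.9  23.4]
[-147.4   24.4]
level rot [-1.01 -0.91 -0.  ] zyaw -8.467278617006377
d [  17.12427096   27.39823811 -110.99832088]
```

Call:
{"op": "send_rows", "data": {"increments": "8 14 -10 -1 -0.9 0.8 85;9 13 -20 0 0 0 85;0 0 -30 0 0 0 85;0 0 -18 0 0 0 85;0 0 0 0 0 0 85"}}

```text
time_s: 20.6
eef_pos: [485.9, -90.6, 143.4]
tcp_rot: [[0.003, 0.117, 0.993], [0.001, 0.993, -0.117], [-1.0, 0.001, 0.003]]
force: [-0.0, -0.1, -0.3]
width: 84.8
```

Run:
```python
from h import *
s=robot.state();R=s["tcp_rot"];print(s["eef_pos"],R[:,0],np.degrees(np.cross(R[:,0],[0,0,-1])).round(2),"d",np.array([484.3,-99.2,87])-s["eef_pos"])
c=snap("wrist","w15")
```

```text
[485.93406365 -90.5804507  143.4354671 ] [ 2.88221929e-03  7.24545028e-04 -9.99995584e-01] [-0.04  0.17  0.  ] d [ -1.63406365  -8.6195493  -56.4354671 ]
```

View pics/w15.png

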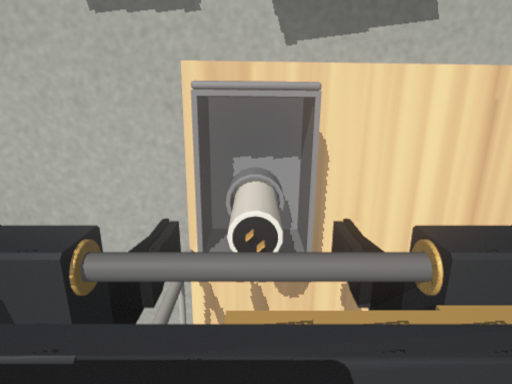

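Run:
```python
from h import *
c=cal("w15");print(onz(0,(255.5,236),112,c),proj(0,[484.3,-99.2,112],c))
```

```text
[484.80998918 -98.68306185 112.        ] [254.791208   236.84383073]
```

Call:
{"op": "send_rows", "data": {"increments": "-1.3 -8 0 0 0 0 85;0 0 -10 0 0 0 85;0 0 -15 0 0 0 85;0 0 -15 0 0 0 85;0 0 -10 0 0 0 85;0 0 0 0 0 0 85"}}

```text
time_s: 21.25
eef_pos: [488.0, -99.9, 96.7]
tcp_rot: [[0.012, 0.117, 0.993], [-0.002, 0.993, -0.117], [-1.0, -0.001, 0.012]]
force: [-0.1, -0.8, -0.2]
width: 85.1
```

Run:
```python
from h import *
s=robot.state();R=s["tcp_rot"];print(s["eef_pos"],s["force"],np.degrees(np.cross(R[:,0],[0,0,-1])).round(2),"d",np.array([484.6,-98.9,87])-s["eef_pos"])
```

```text
[487.99876288 -99.88710174  96.74626886] [-0.14250463 -0.79785425 -0.18503376] [0.12 0.68 0.  ] d [-3.39876288  0.98710174 -9.74626886]
```

Call:
{"op": "send_rows", "data": {"increments": "-3.4 1 -6 0.1 0.8 0 85;-0.3 0 -4 0 0.1 0 70;-0.3 0 0 0 0.1 0 60;-0.3 0 0 0 0.1 0 50"}}

```text
time_s: 21.65
eef_pos: [484.3, -99.0, 87.4]
tcp_rot: [[-0.007, 0.117, 0.993], [-0.001, 0.993, -0.117], [-1.0, -0.001, -0.007]]
force: [0.5, 0.4, -0.5]
width: 68.2
```

Run:
```python
from h import *
s=robot.state();R=s["tcp_rot"];print(s["eef_pos"],s["force"],s["width"],np.degrees(np.cross(R[:,0],[0,0,-1])).round(2),"d",np.array([484.6,-98.9,87])-s["eef_pos"])
```

```text
[484.25816987 -99.04628937  87.36240856] [ 0.52164153  0.3606607  -0.46832258] 68.2216528851851 [ 0.04 -0.41  0.  ] d [ 0.34183013  0.14628937 -0.36240856]
```

Call:
{"op": "send_rows", "data": {"increments": "0 0 0 0 -0.3 0 55;0 0 0 0 0 0 45;0 0 0 0 0 0 25;0 0 0 0 0 0 25;0 0 0 0 0 0 25;0 0 0 0 0 0 25"}}

```text
time_s: 22.25
eef_pos: [484.8, -99.2, 88.3]
tcp_rot: [[0.0, 0.117, 0.993], [-0.001, 0.993, -0.117], [-1.0, -0.001, 0.0]]
force: [0.1, 0.3, -1.2]
width: 35.1
```

Run:
```python
from h import *
s=robot.state();R=s["tcp_rot"];print(s["eef_pos"],s["force"],s["width"],np.degrees(np.cross(R[:,0],[0,0,-1])).round(2))
np.save("grab.npy",toolT())
```

```text
[484.81782338 -99.15780176  88.26175201] [ 0.10918281  0.34625761 -1.18345347] 35.08124633820679 [0.07 0.   0.  ]
```

Call:
{"op": "send_rows", "data": {"increments": "0 0 6 0 0 0 25;0 0 12 0 0 0 25;0 0 20 0 0 0 25;0 0 25 0 0 0 25;0 0 20 0 0 0 25;10 12 0 0 0 0.7 25;20 25 0 0 0 1 25;20 25 0 0 0 1 25;20 25 0 0 0 1 25;20 25 0 0 0 1 25;20 25 0 0 0 1 25;5 6 0 0 0 0 25;0 0 0 0 0 0 25"}}

```text
time_s: 23.55
eef_pos: [603.7, 54.8, 178.4]
tcp_rot: [[0.002, 0.012, 1.0], [0.002, 1.0, -0.012], [-1.0, 0.002, 0.001]]
force: [-0.1, -0.1, -0.7]
width: 35.2
```

Run:
```python
from h import *
s=robot.state();R=s["tcp_rot"];print(s["eef_pos"],s["force"],s["width"],np.degrees(np.cross(R[:,0],[0,0,-1])).round(2))
c=snap("wrist","w16");snap("scene","sc16")
crop("pics/sc16.png","pics/sc16c.png",80,60,350,310,2.9)
```

```text
[603.74364245  54.795534   178.36068037] [-0.06758546 -0.14040371 -0.68193108] 35.23657383447397 [-0.09  0.09  0.  ]
```

View pics/w16.png

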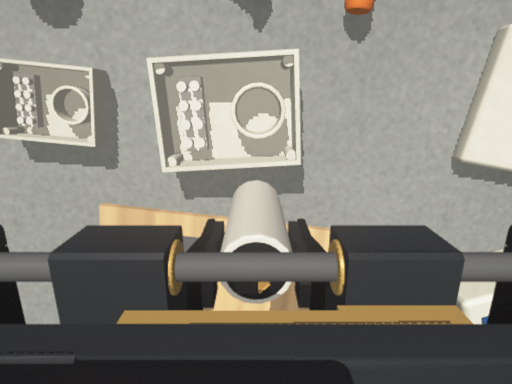

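View pics/sc16c.png

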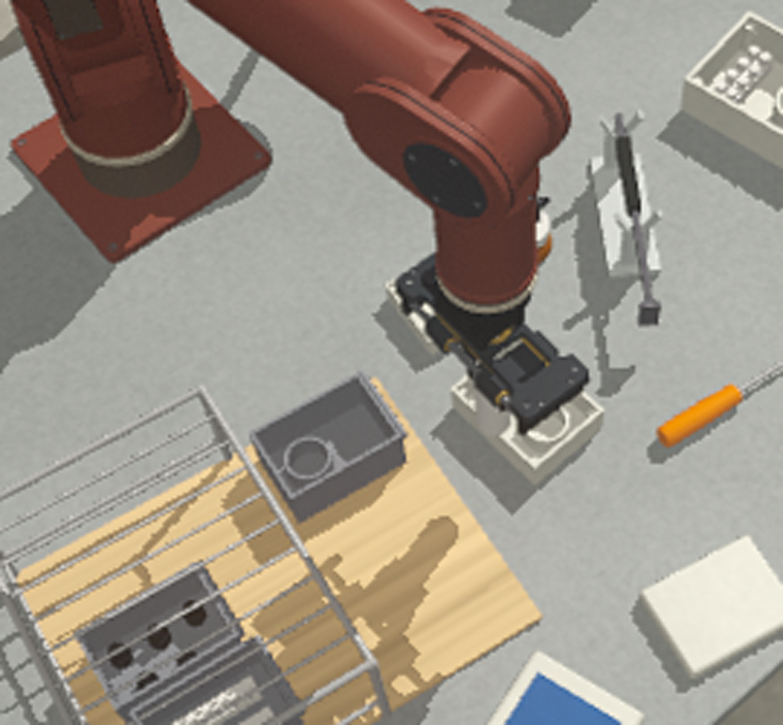

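```bash
python3 - <<'E'
from h import *
c=cal("w16");r=onz(0,(258.3,110.5),30,c);print("ring",r)
for q in [(229,110),(287.5,110),(258,81.5),(258,139)]: print(onz(0,q,30,c).round(1))
k=[onz(0,q,40,c) for q in [(149,60),(299,51),(300,163),(165,170)]]
print(np.round(k,1),np.mean(k,0))
print("cap bottom far edge",onz(0,(257,182),102,c)); print("pred",proj(0,[603.7,54.9+18,102],c),proj(0,[603.7,54.9,202],c))
E
python3 -c "
import sys;sys.path.insert(0,'.')
from h import *
crop('pics/w16.png','pics/w16c.png',140,40,320,310,2.1)"
```

```text
ring [607.20510359 119.70474991  30.        ]
[580.2 120.5  30. ]
[634.2 119.8  30. ]
[607.2 145.1  30. ]
[606.6  93.5  30. ]
[[514.  163.2  40. ]
 [642.3 168.7  40. ]
 [645.5  71.9  40. ]
 [519.   67.   40. ]] [580.20021197 117.71070892  40.        ]
cap bottom far edge [604.98581778  70.06149241 102.        ]
pred [255.22218985 178.32072235] [255.83186365 269.35790099]
```

View pics/w16c.png

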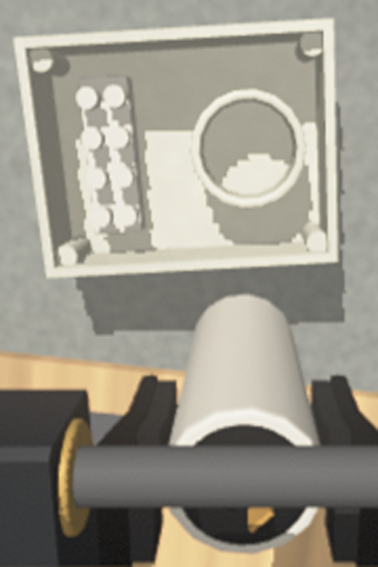

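Call:
{"op": "send_rows", "data": {"increments": "1 15 0 0 0 0 25;1 20 0 0 0 0 25;1 15 0 0 0 0 25;0 6 -10 0 0 0 25;0 0 -20 0 0 0 25;0 0 0 0 0 0 25"}}

```text
time_s: 24.25
eef_pos: [604.5, 108.7, 147.5]
tcp_rot: [[0.002, 0.021, 1.0], [-0.003, 1.0, -0.021], [-1.0, -0.003, 0.002]]
force: [-0.6, -0.6, -0.9]
width: 35.1
```

Run:
```python
from h import *
s=robot.state();R=s["tcp_rot"];print(s["eef_pos"],s["force"],s["width"],np.degrees(np.cross(R[:,0],[0,0,-1])).round(2),np.array([607.3,120.3,80.5])-s["eef_pos"])
```

```text
[604.53477336 108.65398756 147.47266595] [-0.56429265 -0.60350907 -0.87698204] 35.05582402070394 [0.15 0.12 0.  ] [  2.76522664  11.64601244 -66.97266595]
```

Call:
{"op": "send_rows", "data": {"increments": "2.6 10 0 0 0 0 25;0 2 0 0 0 0 25;0 0 -10 0 0 0 25;0 0 -10 0 0 0 25;0 0 0 0 0 0 25"}}

```text
time_s: 24.75
eef_pos: [607.9, 121.1, 127.3]
tcp_rot: [[0.004, 0.022, 1.0], [-0.003, 1.0, -0.022], [-1.0, -0.003, 0.004]]
force: [-0.4, -0.1, -1.1]
width: 35.1
```

Run:
```python
from h import *
s=robot.state();R=s["tcp_rot"];print(s["eef_pos"],s["force"],s["width"],np.degrees(np.cross(R[:,0],[0,0,-1])).round(2),np.array([607.3,120.3,80.5])-s["eef_pos"])
snap("wrist","w17");snap("scene","sc17");snap("side","si17")
crop("pics/sc17.png","pics/sc17c.png",200,140,320,240,6)
crop("pics/si17.png","pics/si17c.png",200,140,320,240,6)
```

```text
[607.94993218 121.06359054 127.25440755] [-0.36469446 -0.06999871 -1.0963619 ] 35.07167481830595 [0.17 0.21 0.  ] [ -0.64993218  -0.76359054 -46.75440755]
```

View pics/w17.png

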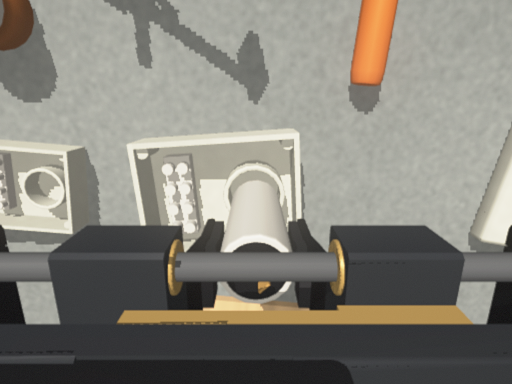

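View pics/sc17c.png

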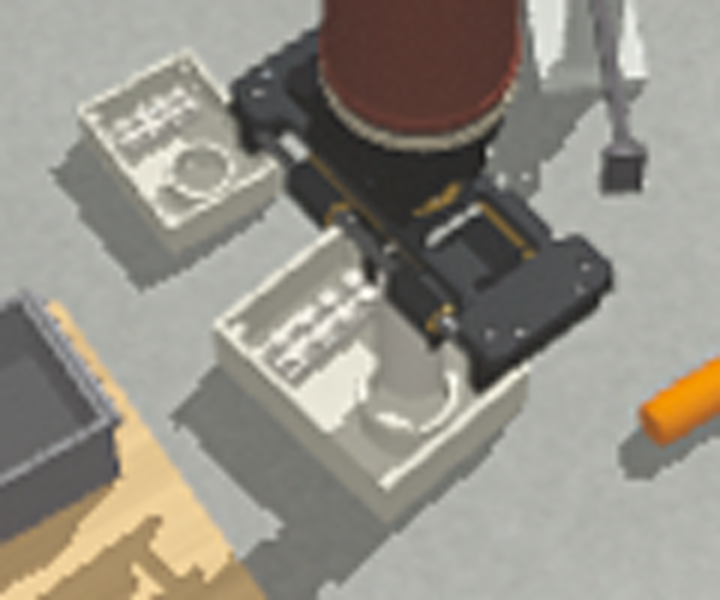

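View pics/si17c.png

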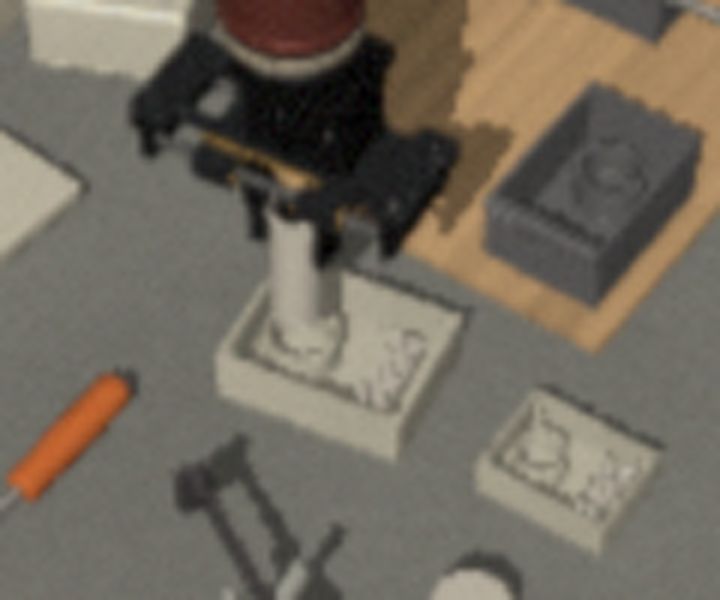

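Run:
```python
from h import *
crop("pics/w17.png","pics/w17c.png",200,120,310,240,6)
c=cal("w17")
for p in ([607.5,119.4,30],[607.9,119.9,51]):
    t=np.linspace(0,2*np.pi,60);r=25.5 if p[2]==30 else 18
    q=np.array([proj(0,np.array(p)+[r*np.cos(a),r*np.sin(a),0],c) for a in t]);q=(q-[200,120])*6
    print(p,q.min(0).round(),q.max(0).round())
```

```text
[607.5, 119.4, 30] [143. 269.] [515. 624.]
[607.9, 119.9, 51] [190. 358.] [474. 629.]
```

View pics/w17c.png

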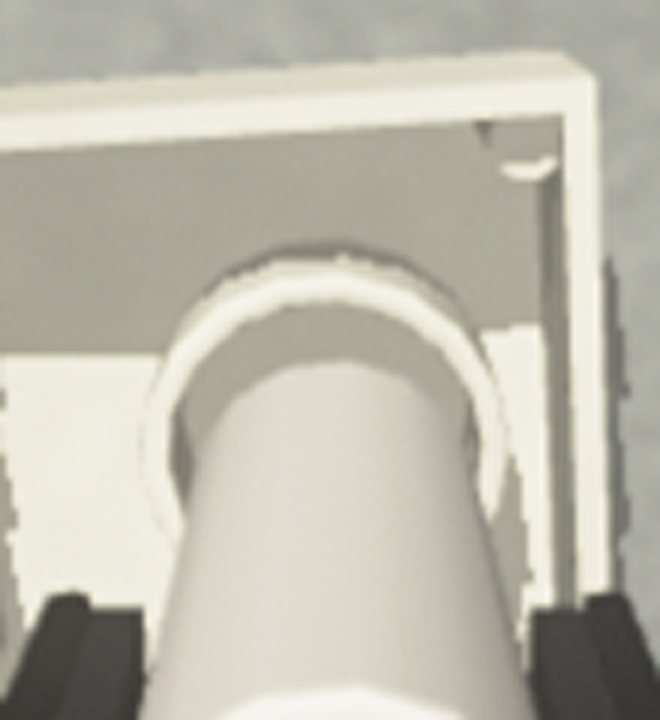

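Call:
{"op": "send_rows", "data": {"increments": "-1.2 1 0 0.1 0.2 0 25;0 0 -10 0 0 0 25;0 0 -10 0 0 0 25;0 0 0 0 0 0 25"}}

```text
time_s: 25.3
eef_pos: [607.8, 122.1, 108.0]
tcp_rot: [[0.003, 0.023, 1.0], [-0.001, 1.0, -0.023], [-1.0, -0.0, 0.003]]
force: [-0.6, -0.7, -0.8]
width: 35.2
```

Run:
```python
from h import *
s=robot.state();R=s["tcp_rot"];print(s["eef_pos"],s["force"],s["width"],np.degrees(np.cross(R[:,0],[0,0,-1])).round(2),np.array([606.8,122.1,80.5])-s["eef_pos"])
snap("wrist","w18")
crop("pics/w18.png","pics/w18c.png",200,140,310,260,6)
```

```text
[607.8307083  122.0999469  107.98983321] [-0.55886259 -0.72741787 -0.81605941] 35.1501231330537 [0.03 0.18 0.  ] [-1.03070830e+00  5.31003907e-05 -2.74898332e+01]
```

View pics/w18c.png

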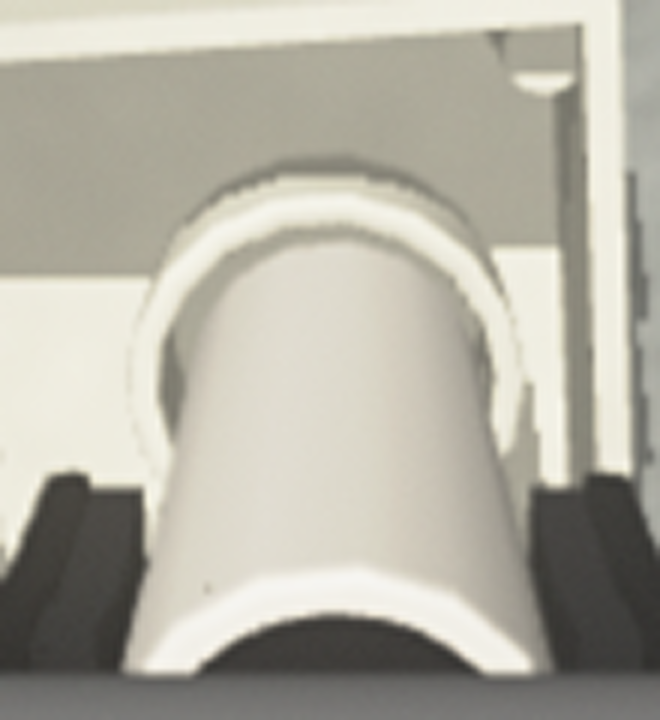

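Call:
{"op": "send_rows", "data": {"increments": "-1.2 -0.8 0 0 0.2 0 25;-0.3 0 -7 0 0 0 25;0 0 -7 0 0 0 25;0 0 0 0 0 0 25"}}

```text
time_s: 25.75
eef_pos: [606.6, 121.3, 93.6]
tcp_rot: [[0.0, 0.023, 1.0], [-0.0, 1.0, -0.023], [-1.0, -0.0, 0.0]]
force: [-0.1, 0.1, -0.6]
width: 35.0
```

Run:
```python
from h import *
s=robot.state();R=s["tcp_rot"];print(s["eef_pos"],s["force"],s["width"],np.degrees(np.cross(R[:,0],[0,0,-1])).round(2))
snap("wrist","w19")
crop("pics/w19.png","pics/w19c.png",200,140,310,260,6)
```

```text
[606.62797316 121.33631817  93.62578214] [-0.14541554  0.06788271 -0.62732131] 35.02618670222833 [0.02 0.01 0.  ]
```

View pics/w19c.png

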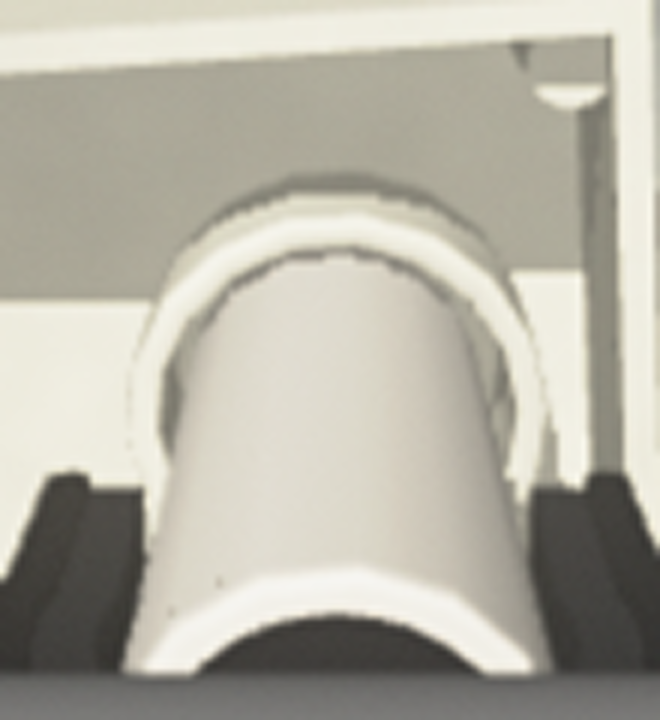

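Call:
{"op": "send_rows", "data": {"increments": "0 -0.8 -5 0 0 0 25;0 0 -4 0 0 0 25;0 0 -2 0 0 0 25;0 0 0 0 0 0 25"}}

```text
time_s: 26.2
eef_pos: [607.0, 120.6, 82.4]
tcp_rot: [[0.001, 0.023, 1.0], [-0.0, 1.0, -0.023], [-1.0, -0.0, 0.001]]
force: [-0.2, -1.3, -1.3]
width: 35.7
```

Run:
```python
from h import *
s=robot.state();R=s["tcp_rot"];print(s["eef_pos"],s["force"],s["width"],np.degrees(np.cross(R[:,0],[0,0,-1])).round(2))
```

```text
[607.00186252 120.61334979  82.35637141] [-0.1948697  -1.26750669 -1.31142592] 35.7285053508653 [0.01 0.06 0.  ]
```

Call:
{"op": "send_rows", "data": {"increments": "0 0 -1.5 0 0 0 25;0 0 -1 0 0 0 25;0 0 0 0 0 0 25"}}

```text
time_s: 26.5
eef_pos: [607.4, 120.9, 80.5]
tcp_rot: [[0.002, 0.023, 1.0], [0.0, 1.0, -0.023], [-1.0, 0.0, 0.002]]
force: [0.5, 1.1, -0.3]
width: 35.1
```

Call:
{"op": "send_rows", "data": {"increments": "0 0 -0.8 0 0 0 25;0 0 0 0 0 0 25;0 0 0 0 0 0 40;0 0 0 0 0 0 45;0 0 0 0 0 0 55;0 0 0 0 0 0 65;0 0 0 0 0 0 75;0 0 0 0 0 0 80"}}

```text
time_s: 27.3
eef_pos: [608.0, 121.1, 80.3]
tcp_rot: [[0.003, 0.023, 1.0], [0.0, 1.0, -0.023], [-1.0, 0.0, 0.003]]
force: [0.2, -0.4, -0.1]
width: 69.2
```

Run:
```python
from h import *
s=robot.state();print(s["eef_pos"],s["force"],s["width"])
snap("wrist","w20")
```

```text
[607.99000027 121.09918302  80.33589549] [ 0.15149699 -0.3501541  -0.13642674] 69.22146681048277
```

View pics/w20.png

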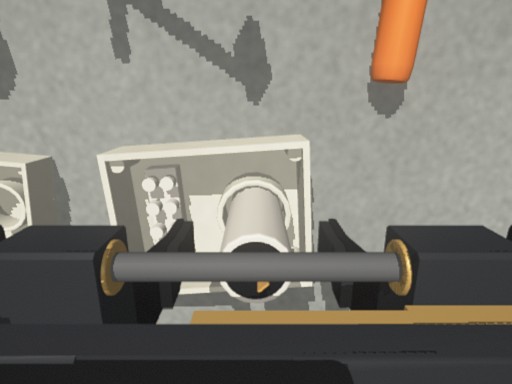

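Standing free. Rise and inspect.

Call:
{"op": "send_rows", "data": {"increments": "-0.5 0 8 0 0 0 87;0 0 20 0 0 0 87;0 0 30 0 0 0 87;0 0 30 0 0 0 87;0 0 30 0 0 0 87;0 -20 30 0 0 0 87;0 -30 10 0 0 0 87;0 -10 0 0 0 0 87;0 0 0 0 0 0 87"}}

```text
time_s: 28.25
eef_pos: [605.3, 61.4, 248.8]
tcp_rot: [[0.005, 0.019, 1.0], [0.001, 1.0, -0.019], [-1.0, 0.001, 0.005]]
force: [0.4, 0.1, -0.6]
width: 86.8
```

Run:
```python
from h import *
s=robot.state();print(s["time_s"],s["eef_pos"])
c=snap("wrist","w21");snap("scene","sc21");snap("side","si21")
crop("pics/sc21.png","pics/sc21c.png",80,60,350,310,2.9)
crop("pics/w21.png","pics/w21c.png",130,20,330,240,3)
```

```text
28.25 [605.2638851   61.42446551 248.77808082]
```

View pics/w21c.png

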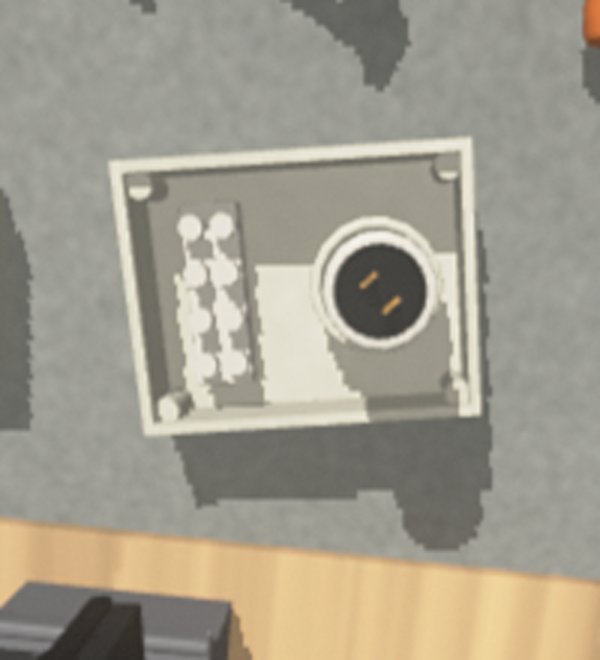

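View pics/sc21c.png

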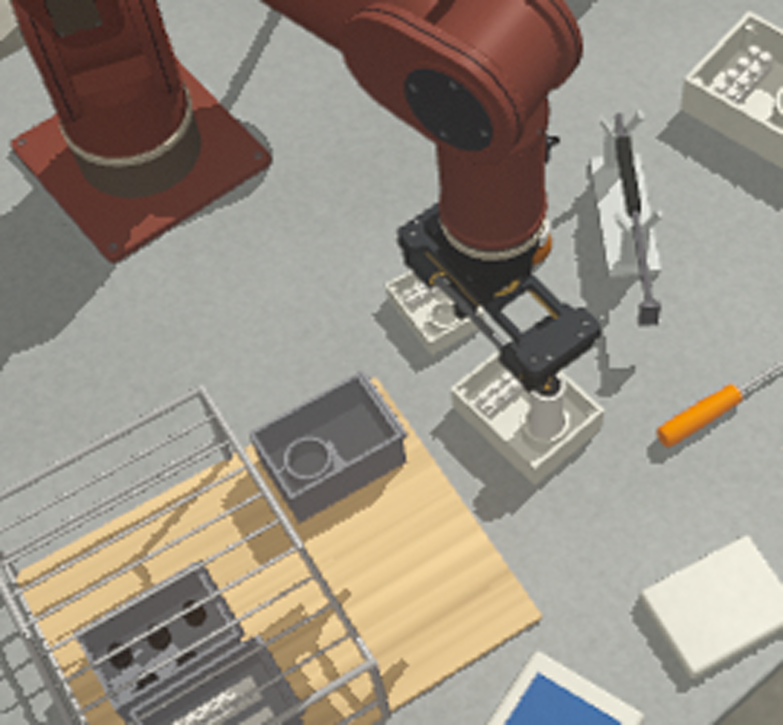

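View pics/si21.png

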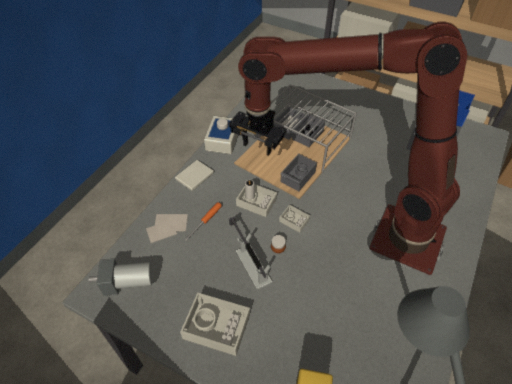

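Run:
```python
from h import *
c=cal("w21");print("cap top",onz(0,(380/3+130,290/3+20),104,c),"ring",onz(0,(376.5/3+130,279.5/3+20),30,c))
s=robot.state();print(s["force"],np.abs(s["joint_velocities"]).max());robot.sign_off();print("done")
```

```text
cap top [607.99825917 120.94397082 104.        ] ring [607.26272083 121.32630149  30.        ]
[-0.38852704  0.47592665 -0.6005139 ] 0.010002320358899341
the job is handed in; nothing more can be done
done
```

The job is done and handed in at about 28 s of the 67 s allowed; the sign-off gives no verdict.

I took the hook from its rest, set its tip behind the front lip of the tote with the capacitor, and pulled that tote straight out. I then laid the hook back in both notches and stood the capacitor in the ring of the middle-sized housing.

**Last checks, measured from the pictures:**

| Item | Result |
|---|---|
| Tote rear | About 24 mm in front of the roof edge; the tote looks flat on the ledge |
| Hook | About 1 mm from the middle of the rest and within 0.5° of where it lay at first |
| Capacitor top centre | About 1 mm from the ring centre, so it is upright |
| Gripper | Clear of everything, force readings near zero |

- **Bystanders:** I saw no sign that the other two totes, the screwdriver or the jar moved, but I did not measure them at the end. The arm partly hid the jar and the totes in the last pictures.
- **Disagreements:** The side camera's ring estimate was up to 8 mm off the other two views, and the scene camera's was about 4 mm off in x. I used the wrist camera for the final placing. The wrist's estimates of the ring differed from each other by about 2 mm, and I corrected for that on the way down.

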